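# Load the sloping drilling jig behind its spring bolt

## Robot

A 6-joint arm with a two-finger parallel gripper is mounted at the origin on a cart in front of the work surface, level with it; the furniture and walls round the work are solid. World frame = base frame: x ahead of the robot, y to its left, z up, the work surface at z = 0. Lengths are in m, angles in rad, forces in N, time in s.
With the tool pointing down it reaches from about 0.3 to 0.85 m from the base axis. Payload 5.4 kg.
Tool frame: the origin (TCP) lies midway between the tips of the shut fingers; the grasp point (between the pads) lies grip_point_offset behind it (grip_point_offset is the distance from the TCP to the grasp point, in m); z points along the fingers, y is the direction in which the jaws open and shut (so a half turn about z gives the same grasp; the last joint's range is limited). The gripper opens to 85 mm and grips with 20 to 120 N. Pads are 22 mm wide; open, the fingers measure 114 mm over their backs; the gripper's body (76 mm by 85 mm) begins 54 mm behind the grasp point. The pads swing forward as they close: fully open they stand 13 mm farther back than shut.
Start: joints at [-1.425, 0.158, 1.597, -0, 1.386, -0.21], TCP at [0.2, -0.539, 0.231] pointing down, gripper open.
Joint ranges: [-2.91, 2.91], [-0.94, 2.29], [0.18, 2.7], [-1.29, 4.43], [0.17, 2.64], [-3, 3]. Speed limits (rad/s): [2.57, 2.57, 3.14, 3.14, 3.14, 3.14].

## Interface

Orientations are given as a rotation vector (axis times angle).
In Python, from cell import read_state, snapshot, calibration, close_job, grip_point_offset gives the robot as it stands. The module is installed in compiled form; this text tells all that it offers.
- The arm moves only by the shell command python3 -m handwheel 'ROWS' [FORCE]. ROWS is a JSON object of lists of equal length, an entry for each row: "dp": the shift along the world's x, y, z in mm, a list of three; "twist": the turn, a rotation vector about the world's x, y, z in degrees, a list of three; "gripper": the finger opening in mm, from 0 to 85.4. In form: {"dp": [[dx, dy, dz], ...], "twist": [[rx, ry, rz], ...], "gripper": [gripper, ...]}. A call has 1 to 10 rows; each row shifts and turns the pose as measured when the row begins; what a row does not reach is not made up. A row lasts 1/10 s, in which the tool goes at most 50 mm and 8.59 degrees, less where a joint would pass 70% of its speed; a pose out of reach is approached as far as the arm can. A call is refused whole if a number of a shift passes 50 or a number of a turn 8.59, either way. A call with a gripper value outside its range is refused whole. The fingers move at their own pace and stop on an object; FORCE is the grip in N (left out, the last holds). Time passes only in rows, so rows that do not move let the fingers close. It gives the time, the measured TCP pose, the force and the opening at its end, in the units of the state.
- read_state(): the state, without advancing time (a new reading comes with each control period).
- snapshot(name): name is "side" or "top" or "wrist"; returns the picture (384x512x3 uint8, red, green, blue); there is no depth.
- calibration(name): a dict with "mtx" (3x3 intrinsics, pixels), "eye" and "orientation" of the camera in the world. Camera axes: x right, y up, looking along -z (the intrinsics and any distortion apply to the point x, -y, -z); pixel columns grow to the right and rows downward; lengths in m; the calibration is good to about 2 mm. The wrist camera is an equidistant fisheye: a pixel r from the principal point sees the ray r / f radians off the axis. A picture is of the moment at which its call begins: read the wrist's pose just before it. calibration takes no time and is no camera call; for the wrist camera it gives the pose at the moment of the call.
- close_job(): hands the job in, once; it reports no verdict.
The state is a dict: "time_s": time; "joint_pos": joint angles; "joint_velocities": joint speeds; "effort": joint torques, N m; "eef_pos": TCP position; "tool_rot": TCP orientation; "wrist_force": force on the tool from outside, world axes, zero at the start; "wrist_torque": the same for the moment, N m; "grip_width": opening from 0.0 (shut) to 1.0 (fully open).
Only numpy, scipy, OpenCV 4.12 (cv2) and the standard library are available. Lean on these libraries where they do the work, as an engineer would, in place of code of your own. Each camera call takes 0.05 s, during which the arm holds its last target.

## Task

Draw the jig's spring bolt back and swing its handle up the slope into the notch behind the keeper, so that the bolt stays back by itself when you let go. Then take the thinner of the two offcuts lying on the open bench at the left and lay it flat on the sloping bed between the wooden end cheek and the bolt, its long side against the two steel stops, and only then swing the handle back out of the notch and let the spring clamp the offcut end-on against the cheek. Leave the thicker offcut where it is.

Things in the scene. Friction and masses are not known exactly. Their poses are not given: they have to be found in the camera images.
- bed: The jig's sloping wooden bed, fixed, 100 mm along the slope x 263 mm. Origin on its top face, 60 mm above the bench. x points up the slope (30 degrees above level, away from the robot); y level, towards the bolt (robot's left); z normal to the bed (leaning 30 degrees towards the robot). It spans x -50 to 50 mm, y -85 to 178 mm. Bolt axis: along y at x 0, z 18 mm.
- seat (a point): Axes as bed. Where the centre of the thin offcut is when it lies flat on the bed against both stops and the cheek, its 90 mm length along y (bed x 0, y -15, z 16 mm). With the bolt parked, there are 25 mm more room towards +y.
- cheek (a point): Axes as bed. Middle of the inner face of the wooden end cheek (60 mm long in x, 15 mm thick, 28 mm high), at bed y -60 mm.
- stops (a point): Axes as bed. Point midway between the two steel stops at the low edge, on the plane of their upper faces (bed x -27.5 mm), 10 mm above the bed. The stops are 20 mm high, 10 mm wide, centred 35 mm to either side in y, so 60 mm are free between them for a finger.
- keeper_end (a point): Axes as bed. Centre of the end face of the keeper, a dark steel strip along the bolt (bed x 5 to 17, y 92 to 136 mm, top at z 40 mm). Past this end (+y) is the notch. Bearings of the bolt (y 75 to 92 and 160 to 172 mm, x within 15 mm) reach z 33 mm.
- parked_knob (a point): Axes as bed. Where the knob's centre is when the handle is parked in the notch: bed x 41, y 140, z 54 mm.
- thin_centre (a point): Centre of the thinner offcut, a plain wooden block 90 x 55 x 32 mm (its x, y, z axes), about 0.1 kg, lying flat on the bench, left of the jig. Grip it across the 55 mm.
- thick_centre (a point): Centre of the thicker offcut, a wooden block 110 x 60 x 50 mm (its x, y, z axes), beside the thin one; either may be nearer the jig. To be left alone.
- knob (a point): Centre of the black knob (23 mm across, 24 mm long) at the end of the bolt's handle, a thin stem that turns about the bolt's axis; 54 mm from that axis. Axes turn with the handle: z out along the stem, y along the bolt. At rest it is at bed x 0, y 100, z 72 mm, the stem along the bed's z.
- bolt (a joint): How far the spring bolt is drawn back, along the bed's +y, m: 0 at rest (its rubber pad at bed y 15 mm), 0.048 at its end stop. The spring pushes it forward with 4 N at 0 and 9 N at 0.048. Parked in the notch: about 0.040. Pressing on the seated thin offcut: about 0.015.
- handle (a joint): Turn of the handle, rad: 0 = stem along the bed's z (leaning to the robot), 0.85 = fully swung up the slope, in the notch (leaning away). The keeper lets it swing only with the bolt drawn back past 0.040. Beyond 0.52 its weight keeps it in the notch; short of that it falls back and the bolt snaps forward.

How it is judged:
By the outcome, as a careful person would: the job done as asked, in the order asked, and still so for the second after the job is handed in, with the robot touching nothing.
It also fails if it takes over 67 s, if anything falls off the work surface, if the arm or the gripper's body presses on something with over 40 N, if the wrist force passes 120 N, or if a joint passes its speed limit or range.

## Working session

There is one attempt and no reset: what is moved stays moved. The work goes in short steps, Python scripts to look and compute and a shell command to move; the robot and the scene stay as the last step left them, time stands still between calls to the robot, and variables do not carry over. Pictures are saved under pics/ and viewed, and the job is handed in when it is done.

```bash
mkdir -p pics; ls; python3 - <<'E'
from cell import *
import cv2
s=read_state()
for k,v in s.items(): print(k,v)
print(grip_point_offset if not callable(grip_point_offset) else grip_point_offset())
for n in ["side","top"]:
    c=calibration(n); print(n,c)
    cv2.imwrite(f"pics/{n}0.png",cv2.resize(snapshot(n)[:,:,::-1],(800,600),interpolation=cv2.INTER_CUBIC))
print(calibration("wrist"))
E
```

```text
pics
time_s 0.0
joint_pos [-1.42505327e+00  1.59054051e-01  1.59823751e+00  5.77140978e-06
  1.38618500e+00 -2.10130675e-01]
joint_velocities [ 3.44340829e-04 -1.32707575e-04 -4.29417336e-04  6.62052920e-05
 -3.08294618e-04  1.16309476e-04]
effort [-6.11998385e-04 -3.96002913e+01 -3.31427693e+01 -3.26424461e-04
  8.40621593e-03 -1.25950271e-05]
eef_pos [ 0.20021212 -0.53838088  0.23031144]
tool_rot [-3.09013720e+00 -5.55725102e-01 -1.04095257e-04]
wrist_force [ 1.09922551  0.70889835 -0.32626479]
wrist_torque [-0.00419561 -0.04266117 -0.03002134]
grip_width 0.996925758800574
0.0187
side {'mtx': array([[352.21437502,   0.        , 256.73384147],
       [  0.        , 352.21437502, 191.2771286 ],
       [  0.        ,   0.        ,   1.        ]]), 'eye': array([ 0.5409691 , -0.74591439,  0.51422926]), 'orientation': array([1.08834063, 0.01567798, 0.02830222])}
top {'mtx': array([[424.78017827,   0.        , 252.43396945],
       [  0.        , 424.78017827, 187.49304025],
       [  0.        ,   0.        ,   1.        ]]), 'eye': array([0.37954669, 0.03456868, 1.16283671]), 'orientation': array([ 0.06888934, -0.11790682, -1.59145042])}
{'mtx': array([[297.31863964,   0.        , 254.84590315],
       [  0.        , 297.31863964, 194.11717198],
       [  0.        ,   0.        ,   1.        ]]), 'eye': array([ 0.2746772 , -0.51062011,  0.37251514]), 'orientation': array([-0.27470973,  0.19293617, -1.20481901])}
```

View pics/side0.png

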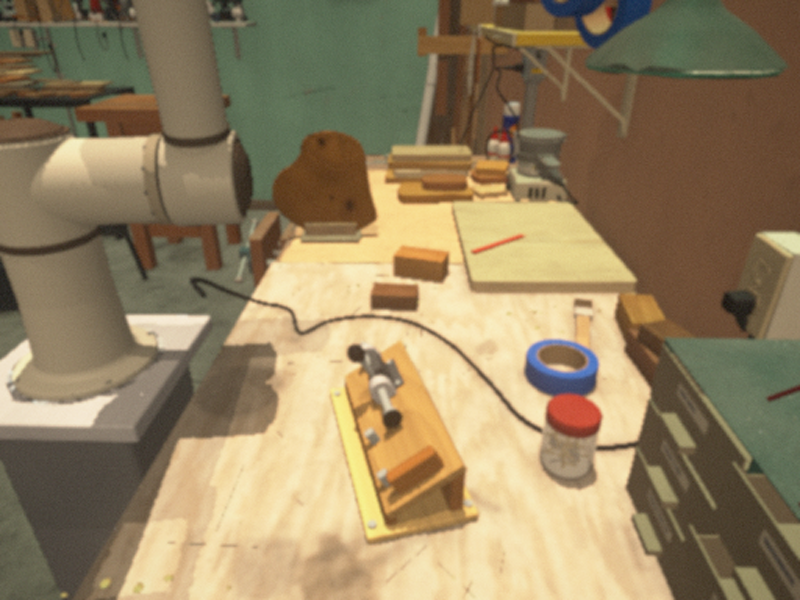

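View pics/top0.png

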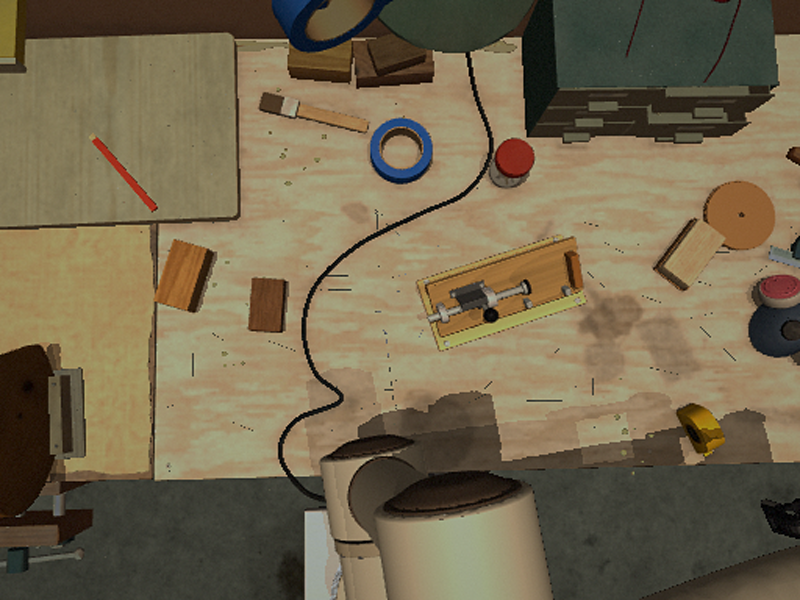

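```bash
cat > h.py <<'E'
import numpy as np, cv2
from scipy.spatial.transform import Rotation as R
from cell import *
def proj(name,P,cal=None):
    c=cal or calibration(name); Rm=R.from_rotvec(c["orientation"]).as_matrix()
    q=(np.atleast_2d(P)-c["eye"])@Rm; q=q*[1,-1,-1]
    if name=="wrist":
        r=np.linalg.norm(q[:,:2],axis=1); th=np.arctan2(r,q[:,2]); q2=q[:,:2]/np.maximum(r,1e-9)[:,None]*th[:,None]
    else: q2=q[:,:2]/q[:,2:]
    m=c["mtx"]; return q2*[m[0,0],m[1,1]]+m[:2,2]
def ray(name,uv,cal=None):
    c=cal or calibration(name); m=c["mtx"]; v=(np.atleast_2d(uv)-m[:2,2])/[m[0,0],m[1,1]]
    if name=="wrist":
        th=np.linalg.norm(v,axis=1)[:,None]; d=np.hstack([v/np.maximum(th,1e-9)*np.sin(th),np.cos(th)])
    else: d=np.hstack([v,np.ones((len(v),1))])
    d=(d*[1,-1,-1])@R.from_rotvec(c["orientation"]).as_matrix().T
    return np.array(c["eye"]),d/np.linalg.norm(d,axis=1)[:,None]
def onz(name,uv,z,cal=None):
    e,d=ray(name,uv,cal); return e+d*((z-e[2])/d[:,2])[:,None]
def crop(name,x0,y0,x1,y1,k,out,img=None):
    im=snapshot(name) if img is None else img
    cv2.imwrite(out,cv2.resize(im[y0:y1,x0:x1,::-1],None,fx=k,fy=k,interpolation=cv2.INTER_CUBIC))
def bedR(yaw):
    return (R.from_euler('z',yaw)*R.from_euler('y',-np.pi/6)).as_matrix()
def bed2w(p,x,y,yaw): return np.atleast_2d(p)@bedR(yaw).T/1000+[x,y,0.06]
E
python3 - <<'E'
from h import *
t=snapshot("top"); s=snapshot("side")
np.save("top0.npy",t);np.save("side0.npy",s)
crop("top",258,144,388,232,6,"pics/t1.png",t)
crop("side",200,210,310,350,4,"pics/s1.png",s)
crop("top",90,140,200,222,7,"pics/t2.png",t)
E
```

```text
(no output)
```

View pics/t1.png

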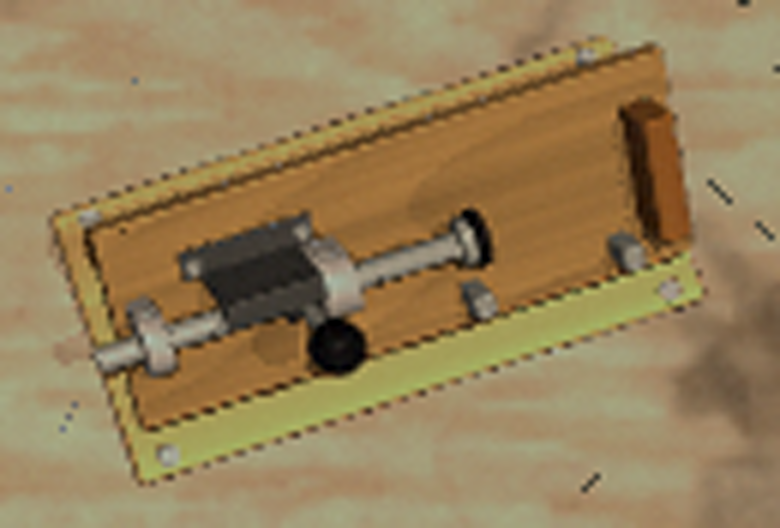

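View pics/s1.png

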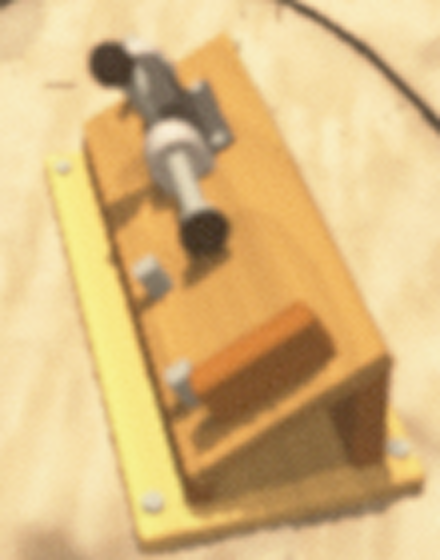

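View pics/t2.png

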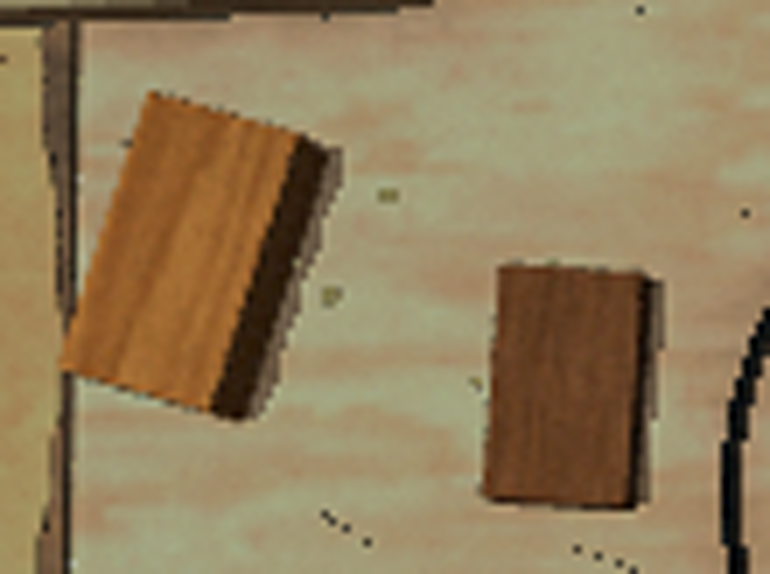

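```bash
cat > fit.py <<'E'
from h import *
from scipy.optimize import least_squares
obs=[("top",(50,178,0),(90,228)),("top",(50,-85,0),(660,45)),("top",(-50,178,0),(140,430)),("top",(-50,-85,0),(690,247)),("top",(0,100,72),(337,346)),("top",(0,15,18),(482,238)),
("side",(-50,-85,0),(190,475)),("side",(50,-85,0),(390,358)),("side",(50,178,0),(228,38)),("side",(0,100,72),(112,63)),("side",(0,15,18),(205,232))]
cal={n:calibration(n) for n in("top","side")}
K={"top":(6,258,144),"side":(4,200,210)}
def px(n,u):
    k,a,b=K[n]; return (np.array(u)+.5)/k-.5+[a,b]
def res(v):
    return np.concatenate([(proj(n,bed2w(p,*v[:3]),cal[n])[0]-px(n,u)-(v[3:5] if n=="side" else v[5:7])) for n,p,u in obs]+[v[3:7]*1])
s=least_squares(res,[0.5,-0.1,0.35,0,0,0,0])
print(s.x,np.degrees(s.x[2])); print(res(s.x).reshape(-1,2).round(2))
x,y,yaw=s.x[:3]
print("R",bedR(yaw).round(4).tolist())
for n,p in dict(seat=(0,-15,16),knob=(0,100,72),park=(41,140,54),keep=(11,136,40),org=(0,0,0),axis0=(0,100,18)).items(): print(n,bed2w(p,x,y,yaw).round(4))
def off(u,z): return onz("top",(np.array(u)+.5)/7-.5+[90,140],z,cal["top"])
c=off([(498,267),(643,273),(632,507),(485,497)],.032); print(c.round(4),c.mean(0), np.linalg.norm(np.roll(c,-1,0)-c,axis=1))
c=off([(150,93),(300,137),(213,412),(64,370)],.05); print(c.round(4),c.mean(0), np.linalg.norm(np.roll(c,-1,0)-c,axis=1))
E
python3 fit.py
```

```text
[ 0.52932874 -0.23552584  0.29034658  0.27612763 -0.52519129  0.31804644
  0.2298453 ] 16.635633775185156
[[-0.33  0.5 ]
 [ 0.35  0.36]
 [ 0.14  0.03]
 [ 0.63  0.48]
 [-0.3  -0.41]
 [-0.17 -0.73]
 [-0.51  0.86]
 [-0.43 -1.71]
 [-0.29 -2.01]
 [ 0.68  0.95]
 [ 0.82  1.38]
 [ 0.28 -0.53]
 [ 0.32  0.23]]
R [[0.8298, -0.2863, -0.4791], [0.2479, 0.9581, -0.1431], [0.5, -0.0, 0.866]]
seat [[ 0.526  -0.2522  0.0739]]
knob [[ 0.4662 -0.15    0.1224]]
park [[ 0.4974 -0.099   0.1273]]
keep [[ 0.4804 -0.1082  0.1001]]
org [[ 0.5293 -0.2355  0.06  ]]
axis0 [[ 0.4921 -0.1423  0.0756]]
[[0.5454 0.2422 0.032 ]
 [0.5419 0.1871 0.032 ]
 [0.4525 0.1917 0.032 ]
 [0.4576 0.247  0.032 ]] [0.49934564 0.21699851 0.032     ] [0.05518983 0.08949821 0.05554306 0.08790644]
[[0.6116 0.3693 0.05  ]
 [0.5937 0.3131 0.05  ]
 [0.4903 0.3443 0.05  ]
 [0.5072 0.3995 0.05  ]] [0.55072153 0.35657366 0.05      ] [0.05901861 0.10802513 0.05773214 0.1086857 ]
```

```bash
cat > ov.py <<'E'
from h import *
def boxpts(a,b): return [(x,y,z) for x in (a[0],b[0]) for y in (a[1],b[1]) for z in (a[2],b[2])]
E_=[(0,1),(2,3),(4,5),(6,7),(0,2),(1,3),(4,6),(5,7),(0,4),(1,5),(2,6),(3,7)]
def overlay(name,img,pose,x0,y0,x1,y1,k,out,cal=None,blk=None):
    c=cal or calibration(name)
    im=cv2.resize(img[y0:y1,x0:x1,::-1],None,fx=k,fy=k,interpolation=cv2.INTER_CUBIC)
    boxes=[((-50,-85,0),(50,178,0)),((-30,-75,0),(30,-60,28)),((-37.5,-40,0),(-27.5,-30,20)),((-37.5,30,0),(-27.5,40,20)),((5,92,40),(17,136,40)),((-15,75,0),(15,92,33)),((-15,160,0),(15,172,33))]
    for a,b in boxes:
        P=proj(name,bed2w(boxpts(a,b),*pose),c); P=(P-[x0,y0]+.5)*k-.5
        for i,j in E_: cv2.line(im,tuple(int(v*8) for v in P[i]),tuple(int(v*8) for v in P[j]),(0,255,0),1,cv2.LINE_AA,3)
    for p in [(0,100,72),(0,15,18)]:
        P=proj(name,bed2w(p,*pose),c)[0]; P=(P-[x0,y0]+.5)*k-.5; cv2.circle(im,tuple(int(v) for v in P),3,(0,0,255),-1)
    cv2.imwrite(out,im)
E
python3 - <<'E'
from ov import *
pose=(0.5293,-0.2355,0.29035)
overlay("side",np.load("side0.npy"),pose,200,210,310,350,4,"pics/os.png")
overlay("top",np.load("top0.npy"),pose,258,144,388,232,6,"pics/ot.png")
E
```

```text
(no output)
```

View pics/os.png

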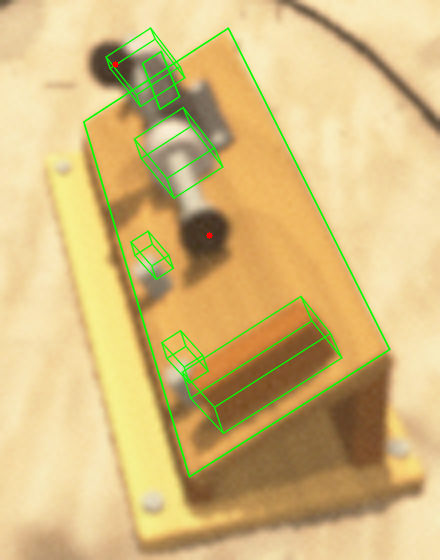

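View pics/ot.png

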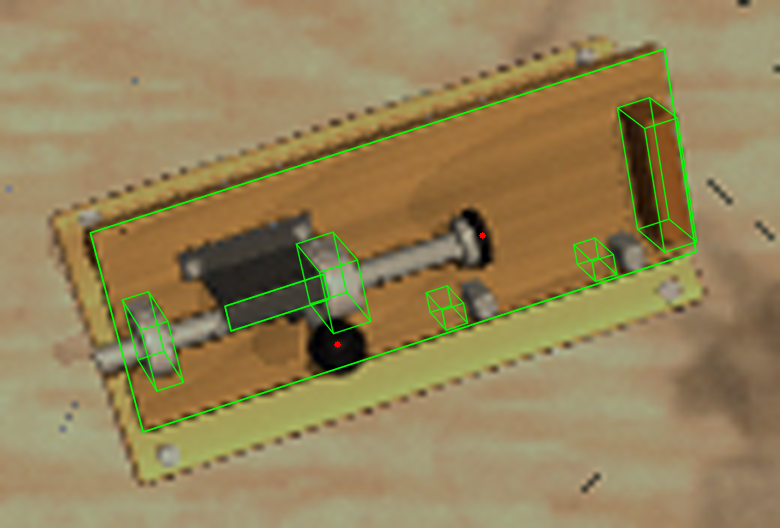

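```bash
python3 -m handwheel '{"dp":[[26,38,1],[26,38,1],[26,38,1],[26,38,1],[26,38,1],[26,38,1],[26,38,1],[26,38,1],[26,38,1],[26,38,1]],"twist":[[0,0,0],[0,0,0],[0,0,0],[0,0,0],[0,0,0],[0,0,-1],[0,0,-1],[0,0,-1],[0,0,-1],[0,0,0]],"gripper":[50,50,50,50,50,50,50,50,50,50]}' 30
python3 - <<'E'
from ov import *
s=read_state();print(s["joint_pos"],s["eef_pos"],s["tool_rot"],s["grip_width"],R.from_rotvec(s["tool_rot"]).as_matrix().round(3).tolist())
c=calibration("wrist");im=snapshot("wrist");np.save("w1.npy",im);print(c)
import pickle;pickle.dump(c,open("w1.pkl","wb"))
overlay("wrist",im,(0.5293,-0.2355,0.29035),0,0,512,384,1.5,"pics/w1.png",c)
E
```

```text
time_s: 1.2
eef_pos: [0.4631, -0.1465, 0.2391]
tool_rot: [-3.112, -0.425, -0.001]
wrist_force: [0.1, -0.6, -0.4]
grip_width: 0.589
[-5.56565326e-01 -8.31884138e-02  1.82993928e+00  1.18330894e-03
  1.39497445e+00  7.42743138e-01] [ 0.46312658 -0.14651419  0.23913701] [-3.11176427e+00 -4.24688676e-01 -1.00742458e-03] 0.588652767845963 [[0.963, 0.268, 0.001], [0.268, -0.963, 0.001], [0.001, -0.001, -1.0]]
{'mtx': array([[297.31863964,   0.        , 254.84590315],
       [  0.        , 297.31863964, 194.11717198],
       [  0.        ,   0.        ,   1.        ]]), 'eye': array([ 0.53957586, -0.12501588,  0.38126331]), 'orientation': array([-0.26885058,  0.20532417, -1.28865566])}
```

View pics/w1.png

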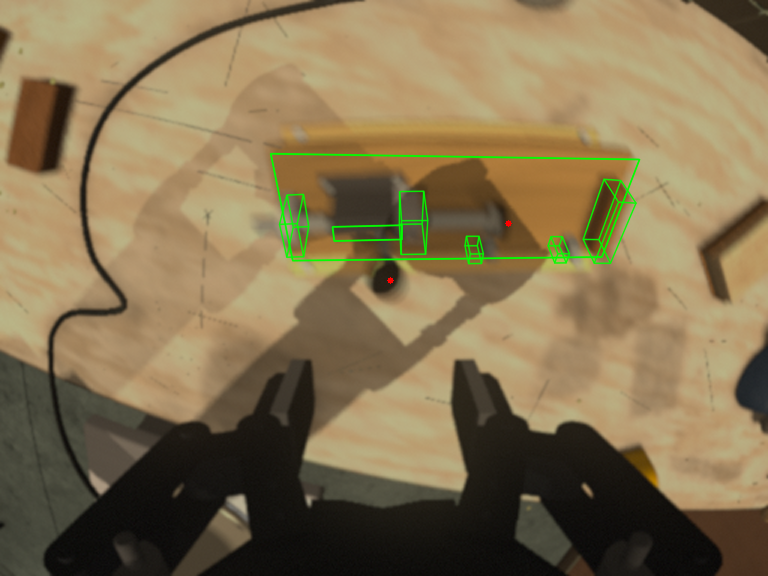

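```bash
python3 - <<'E'
from h import *
crop("wrist",150,75,435,215,2.8,"pics/w1c.png",np.load("w1.npy"))
E
```

```text
(no output)
```

View pics/w1c.png

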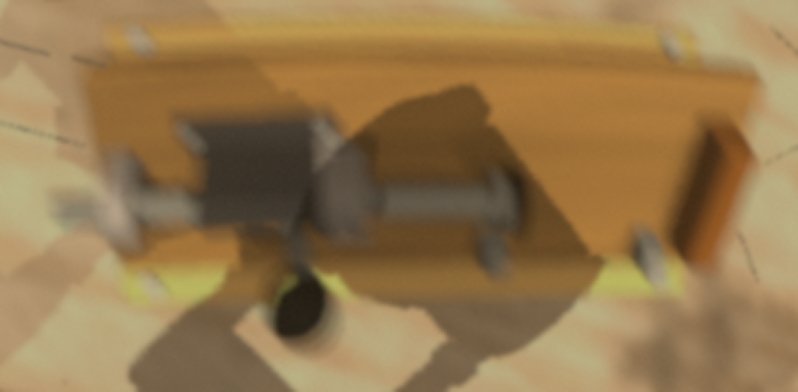

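```bash
python3 - <<'E'
from ov import *
import pickle
c=calibration("wrist");im=snapshot("wrist");np.save("w1.npy",im);pickle.dump(c,open("w1.pkl","wb"));print(c["eye"],c["orientation"],read_state()["eef_pos"])
crop("wrist",150,75,435,215,2.8,"pics/w1d.png",im)
E
```

```text
[ 0.54198106 -0.11920577  0.38176395] [-0.26351321  0.20489728 -1.282623  ] [ 0.46441453 -0.14365279  0.23907499]
```

View pics/w1d.png

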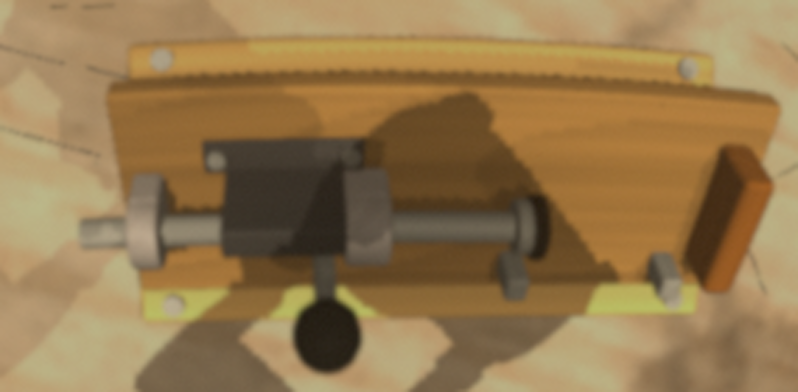

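```bash
cat > fit2.py <<'E'
from ov import *
import pickle
from scipy.optimize import least_squares
cal={n:calibration(n) for n in("top","side")}; cal["wrist"]=pickle.load(open("w1.pkl","rb"))
W=[((50,178,0),(108,86)),((50,-85,0),(778,101)),((0,100,72),(327,336)),((5,136,40),(223,254)),((0,15,18),(545,226)),((0,172,18),(130,225)),((30,-60,28),(730,147)),((30,-75,28),(769,185)),((-30,-75,28),(728,291))]
T=[((50,178,0),(90,228)),((50,-85,0),(660,45)),((-50,178,0),(140,430)),((-50,-85,0),(690,247)),((0,100,72),(337,346)),((0,15,18),(482,238))]
S=[((-50,-85,0),(190,475)),((50,-85,0),(390,358)),((50,178,0),(228,38)),((0,100,72),(112,63)),((0,15,18),(205,232))]
K={"top":(6,258,144),"side":(4,200,210),"wrist":(2.8,150,75)}
def px(n,u):
    k,a,b=K[n]; return (np.array(u)+.5)/k-.5+[a,b]
def res(v,sets):
    r=[]
    for i,(n,o) in enumerate(sets):
        for p,u in o: r.append(proj(n,bed2w(p,*v[:3]),cal[n])[0]-px(n,u)-v[3+2*i:5+2*i])
        r.append(v[3+2*i:5+2*i]*2)
    return np.concatenate(r)
for sets in ([("wrist",W)],[("top",T)],[("side",S)],[("wrist",W),("top",T)],[("wrist",W),("top",T),("side",S)]):
    s=least_squares(res,[0.5,-0.1,0.35]+[0]*2*len(sets),args=(sets,))
    print([n for n,_ in sets],s.x.round(4)); print(res(s.x,sets).reshape(-1,2).round(1).tolist())
x,y,yaw=s.x[:3]
overlay("wrist",np.load("w1.npy"),(x,y,yaw),150,75,435,215,2.8,"pics/w1o.png",cal["wrist"])
E
python3 fit2.py
```

```text
['wrist'] [ 0.5311 -0.2348  0.3081  0.5031  0.1881]
[[-3.5, 2.0], [1.4, -2.1], [-0.6, -3.0], [-1.5, -0.1], [-1.4, -3.1], [-0.4, 1.1], [5.0, 10.1], [2.6, -3.0], [0.5, -1.1], [1.0, 0.4]]
['top'] [ 0.5301 -0.2346  0.2924  0.0129  0.0048]
[[-0.4, 0.6], [0.2, 0.2], [0.2, 0.1], [0.6, 0.3], [-0.3, -0.4], [-0.2, -0.8], [0.0, 0.0]]
['side'] [ 0.5289 -0.2368  0.2895  0.0367 -0.1049]
[[-0.6, 1.0], [-0.5, -1.6], [-0.2, -2.1], [0.7, 0.9], [0.8, 1.4], [0.1, -0.2]]
['wrist', 'top'] [ 0.531  -0.2347  0.3064  0.4482  0.2037  0.1097 -0.0356]
[[-3.5, 1.8], [1.5, -1.9], [-0.7, -3.1], [-1.5, -0.3], [-1.5, -3.0], [-0.5, 0.9], [5.0, 10.3], [2.6, -2.8], [0.4, -1.0], [0.9, 0.4], [-0.3, 1.3], [-0.2, -0.4], [0.6, 0.6], [0.6, -0.4], [-0.0, -0.3], [-0.2, -1.0], [0.2, -0.1]]
['wrist', 'top', 'side'] [ 0.5304 -0.235   0.3038  0.4787  0.5107  0.1574  0.0558  0.4557 -0.4447]
[[-3.3, 1.6], [1.6, -1.5], [-0.8, -3.1], [-1.5, -0.4], [-1.5, -2.8], [-0.4, 0.7], [5.0, 10.6], [2.6, -2.4], [0.3, -0.6], [1.0, 1.0], [-0.3, 1.2], [-0.1, -0.2], [0.6, 0.6], [0.6, -0.2], [-0.0, -0.2], [-0.2, -0.9], [0.3, 0.1], [0.7, 0.7], [0.5, -2.4], [-1.1, -2.2], [0.5, 1.0], [1.1, 1.2], [0.9, -0.9]]
```

View pics/w1o.png

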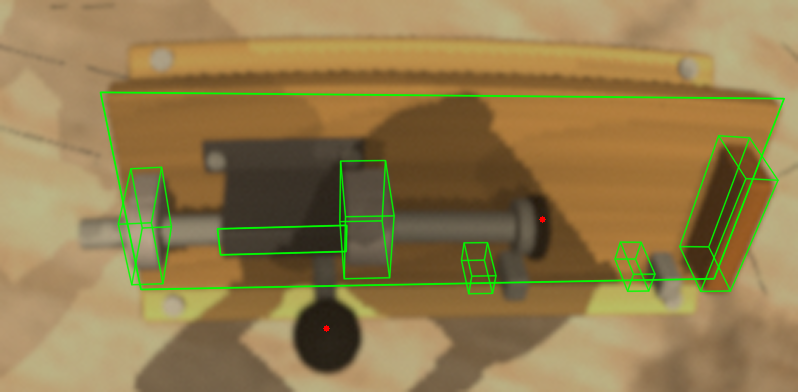

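```bash
sed -i 's/((5,136,40),(223,254))/((5,136,40),(223,254))/' fit2.py; python3 - <<'E'
from ov import *
import pickle
c=calibration("wrist");im=snapshot("wrist");np.save("w2.npy",im);pickle.dump(c,open("w2.pkl","wb"));print(c["eye"],c["orientation"],read_state()["eef_pos"])
overlay("wrist",im,(.5304,-.235,.3000),150,75,435,215,2.8,"pics/w2o.png",c)
E
```

```text
[ 0.5406019  -0.12186866  0.3813336 ] [-0.26724243  0.2047836  -1.28102047] [ 0.46324803 -0.14599712  0.23891115]
```

View pics/w2o.png

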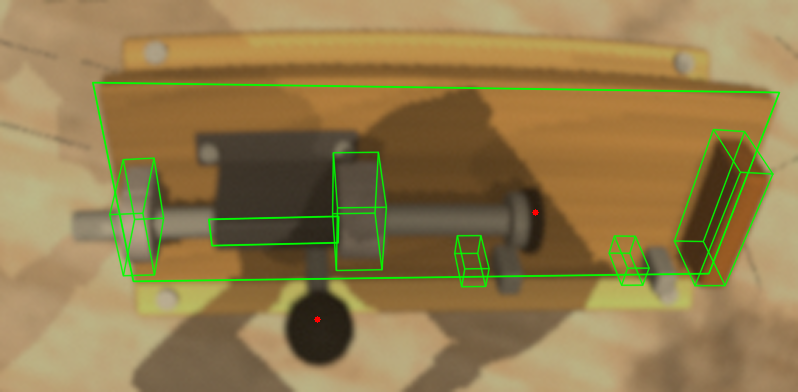

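```bash
python3 -m handwheel '{"dp":[[1,-3,-40],[0,-1,-40],[0,0,-30],[0,0,-15],[0,0,-3]],"twist":[[0,0,1.4],[0,0,0],[0,0,0],[0,0,0],[0,0,0]],"gripper":[50,50,50,50,50]}' 30
python3 - <<'E'
from ov import *
s=read_state();print(s["joint_pos"],s["eef_pos"],R.from_rotvec(s["tool_rot"]).as_matrix().round(3).tolist())
im=snapshot("wrist")
crop("wrist",130,140,400,340,2.8,"pics/w3.png",im)
crop("side",180,190,310,300,6,"pics/s3.png")
E
```

```text
time_s: 1.85
eef_pos: [0.4627, -0.1546, 0.1083]
tool_rot: [3.103, 0.467, 0.003]
wrist_force: [0.8, -0.8, 0.7]
grip_width: 0.586
[-5.70053703e-01  6.58864103e-02  1.95593845e+00 -1.44774031e-03
  1.11584924e+00  7.02554760e-01] [ 0.46265199 -0.1546315   0.10827453] [[0.956, 0.294, 0.003], [0.294, -0.956, -0.003], [0.002, 0.004, -1.0]]
```

View pics/w3.png

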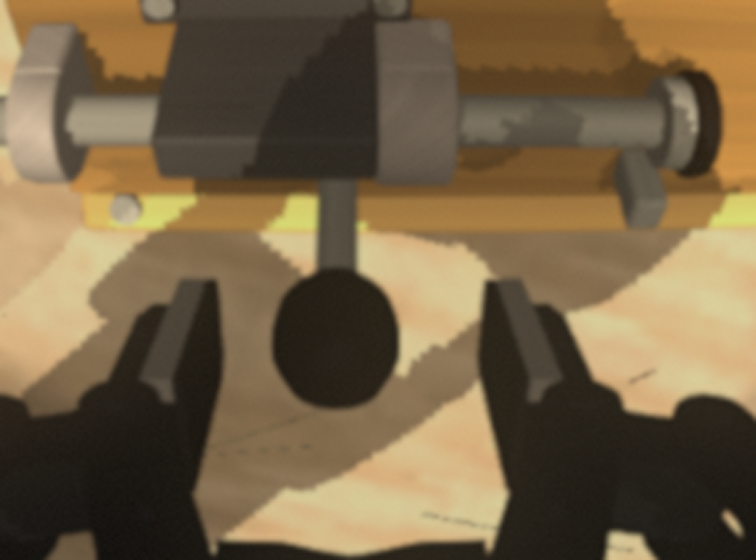

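View pics/s3.png

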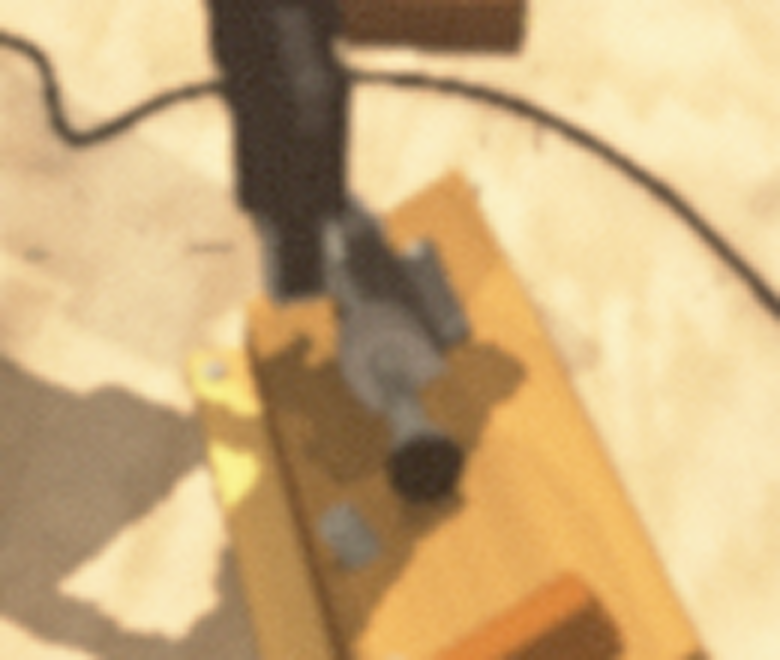

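```bash
python3 -m handwheel '{"dp":[[-1,3,0],[0,0,0],[0,0,0],[0,0,0]],"twist":[[0,0,0],[0,0,0],[0,0,0],[0,0,0]],"gripper":[15,15,15,15]}' 30
python3 - <<'E'
from ov import *
s=read_state();print(s["eef_pos"],s["wrist_force"],s["grip_width"]*85.4)
crop("wrist",130,140,400,340,2.8,"pics/w4.png")
E
```

```text
time_s: 2.35
eef_pos: [0.4637, -0.1515, 0.1129]
tool_rot: [3.103, 0.465, 0.013]
wrist_force: [3.1, 0.5, -8.2]
grip_width: 0.248
[ 0.46371375 -0.15147014  0.11289899] [ 3.14772619  0.45619461 -8.187599  ] 21.151919473278504
```

View pics/w4.png

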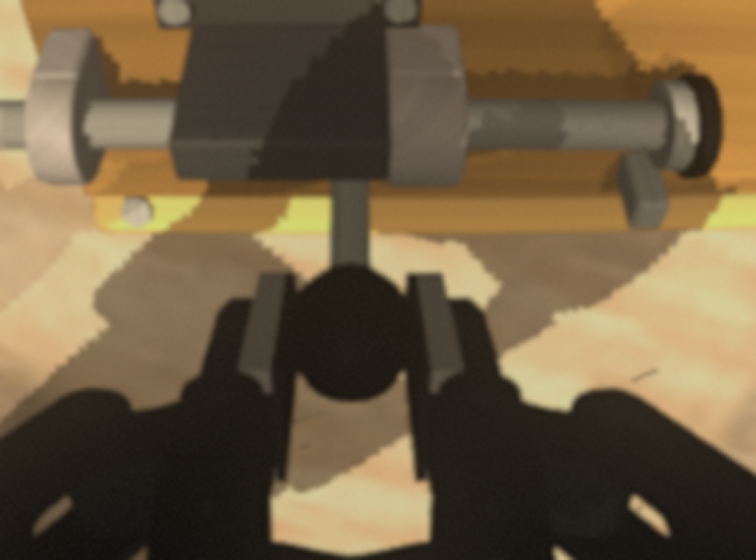

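```bash
python3 -m handwheel '{"dp":[[-3,9,-2],[-3,10,-1],[-3,10,0],[-3,10,0]],"twist":[[0,0,0],[0,0,0],[0,0,0],[0,0,0]],"gripper":[15,15,15,15]}' 40
python3 - <<'E'
from ov import *
s=read_state();print(s["eef_pos"],s["wrist_force"],s["grip_width"]*85.4,R.from_rotvec(s["tool_rot"]).as_matrix().round(3).tolist())
crop("wrist",130,140,400,340,2.8,"pics/w5.png")
s=read_state();print(s["eef_pos"],s["wrist_force"],s["grip_width"]*85.4)
E
```

```text
time_s: 2.8
eef_pos: [0.4568, -0.1215, 0.1141]
tool_rot: [3.078, 0.46, 0.03]
wrist_force: [6.6, -8.5, -13.8]
grip_width: 0.241
[ 0.45679574 -0.1214672   0.11409918] [  6.63861412  -8.53663371 -13.75112681] 20.580472206062602 [[0.956, 0.292, 0.023], [0.293, -0.956, -0.026], [0.015, 0.032, -0.999]]
[ 0.45610069 -0.1201095   0.11388648] [ 4.48833088 -5.20741424 -7.55032713] 20.684447791817565
```

View pics/w5.png

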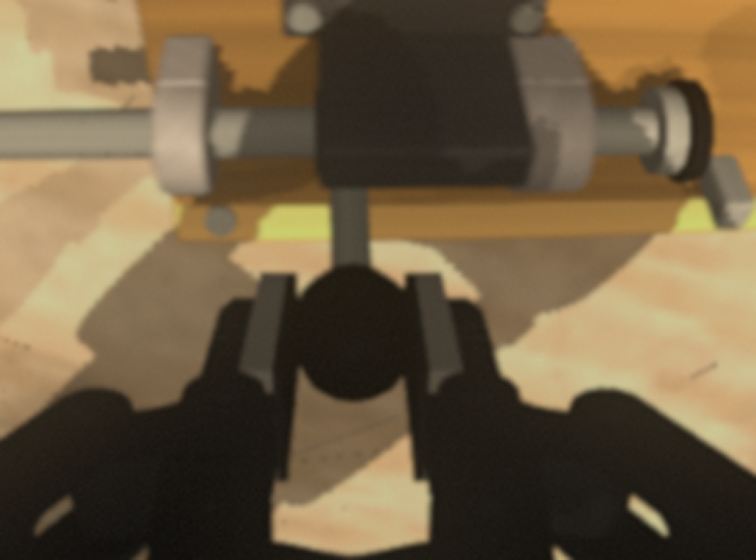

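```bash
python3 -m handwheel '{"dp":[[-2,6,-2],[-2,6,-2],[-1,4,-1]],"twist":[[0.8,0.7,0],[0.7,0.6,0],[0,0,0]],"gripper":[15,15,15]}' 40
python3 - <<'E'
from ov import *
s=read_state();print(s["eef_pos"],s["wrist_force"],s["grip_width"]*85.4,R.from_rotvec(s["tool_rot"]).as_matrix().round(3).tolist())
print((s["eef_pos"]-np.array([.4637,-.1515,.1129]))@bedR(.298)*1000)
E
```

```text
time_s: 3.15
eef_pos: [0.4552, -0.1128, 0.1145]
tool_rot: [3.085, 0.465, 0.01]
wrist_force: [2.9, -7.7, -6.6]
grip_width: 0.234
[ 0.45518624 -0.11281914  0.11454454] [ 2.85314486 -7.74135241 -6.56032444] 19.989999173617896 [[0.956, 0.295, 0.009], [0.295, -0.955, -0.02], [0.003, 0.022, -1.0]]
[ 3.60958868 39.47574006 -0.18504953]
```

```bash
python3 -m handwheel '{"dp":[[-2,6,-1],[-2,5,-1],[-1,3,0]],"twist":[[0.8,0.3,0],[0.6,0.2,0],[0,0,0]],"gripper":[15,15,15]}' 40
python3 - <<'E'
from ov import *
s=read_state();print(s["eef_pos"],s["wrist_force"],s["grip_width"]*85.4,R.from_rotvec(s["tool_rot"]).as_matrix().round(3).tolist())
print((s["eef_pos"]-np.array([.4637,-.1515,.1129]))@bedR(.298)*1000)
crop("wrist",130,100,400,340,2.5,"pics/w6.png")
E
```

```text
time_s: 3.45
eef_pos: [0.4538, -0.1062, 0.115]
tool_rot: [3.091, 0.467, 0.014]
wrist_force: [6.1, -7.8, -14.5]
grip_width: 0.243
[ 0.45384862 -0.10620238  0.11498495] [  6.13859614  -7.77170451 -14.50653159] 20.74472549109418 [[0.955, 0.295, 0.011], [0.295, -0.955, -0.014], [0.007, 0.016, -1.0]]
[ 4.40490354 46.19360865 -0.13568486]
```

View pics/w6.png

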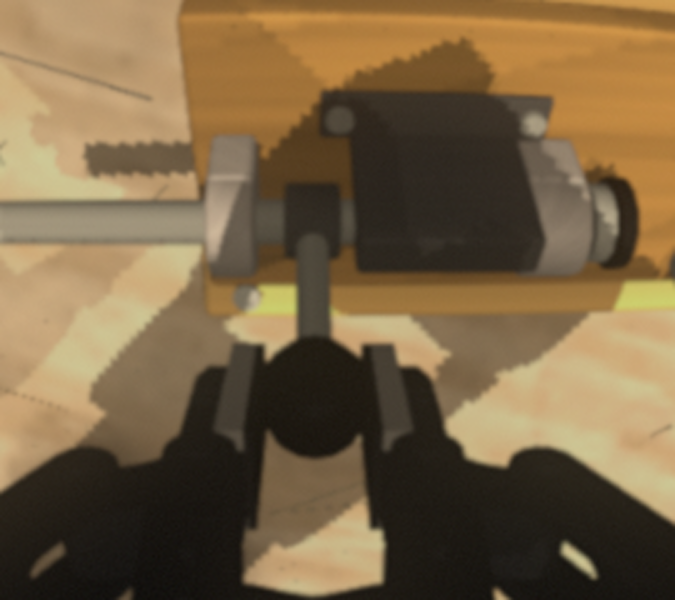

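```bash
python3 -m handwheel '{"dp":[[4,2,2],[5,3,2],[5,3,1],[5,3,1]],"twist":[[0.5,0,0],[0.5,0,0],[0,0,0],[0,0,0]],"gripper":[15,15,15,15]}' 35
python3 - <<'E'
from ov import *
s=read_state();print(s["eef_pos"],s["wrist_force"],s["grip_width"]*85.4,R.from_rotvec(s["tool_rot"]).as_matrix().round(3).tolist())
print((s["eef_pos"]-np.array([.4637,-.1515,.1129]))@bedR(.298)*1000)
crop("wrist",130,100,400,340,2.5,"pics/w7.png")
E
```

```text
time_s: 3.9
eef_pos: [0.4723, -0.1027, 0.12]
tool_rot: [3.09, 0.468, 0.014]
wrist_force: [-0.2, -7.4, -9.8]
grip_width: 0.236
[ 0.47229839 -0.10267627  0.12001043] [-0.24128653 -7.44782268 -9.75437456] 20.151238906710272 [[0.955, 0.296, 0.011], [0.296, -0.955, -0.015], [0.006, 0.017, -1.0]]
[23.08798412 44.14729095 -5.11944009]
```

View pics/w7.png

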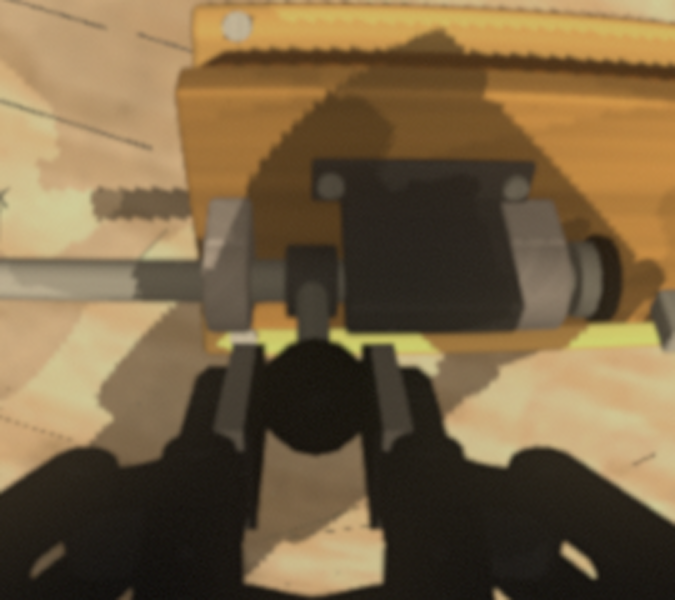

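```bash
python3 -m handwheel '{"dp":[[5,4,0],[5,4,0],[5,4,-1],[5,4,-1],[5,4,-2],[5,3,-2]],"twist":[[0.4,0,0],[0.4,0,0],[0,0,0],[0,0,0],[0,0,0],[0,0,0]],"gripper":[15,15,15,15,15,15]}' 35
python3 - <<'E'
from ov import *
s=read_state();print(s["eef_pos"],s["wrist_force"],s["grip_width"]*85.4,R.from_rotvec(s["tool_rot"]).as_matrix().round(3).tolist())
print((s["eef_pos"]-np.array([.4637,-.1515,.1129]))@bedR(.298)*1000)
crop("wrist",130,100,400,340,2.5,"pics/w8.png")
E
```

```text
time_s: 4.55
eef_pos: [0.4948, -0.097, 0.1166]
tool_rot: [3.067, 0.474, -0.029]
wrist_force: [-27.5, -17.3, 23.9]
grip_width: 0.241
[ 0.49483168 -0.09701432  0.11659255] [-27.51907958 -17.34190644  23.89313928] 20.58981610898102 [[0.953, 0.302, -0.012], [0.301, -0.953, -0.04], [-0.024, 0.035, -0.999]]
[ 41.47304838  42.94371262 -19.68068079]
```

View pics/w8.png

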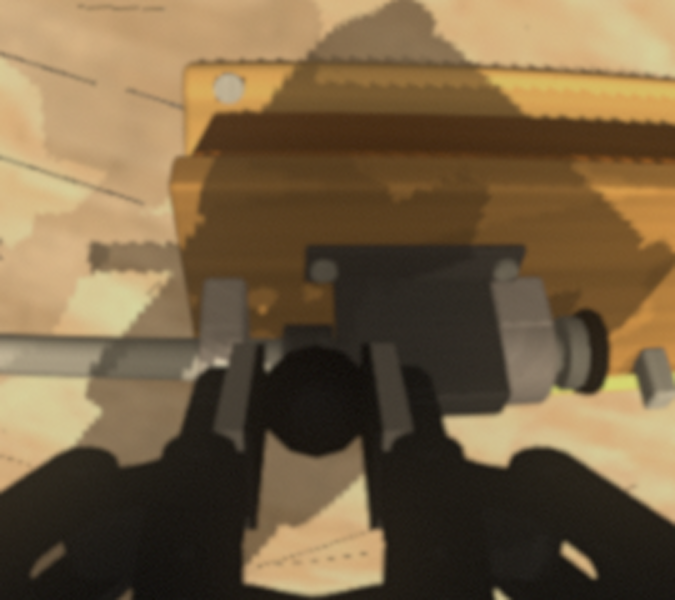

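```bash
python3 -m handwheel '{"dp":[[0,-1,0],[0,0,0],[0,0,0],[0,0,0],[0,0,0]],"twist":[[0,0,0],[0,0,0],[0,0,0],[0,0,0],[0,0,0]],"gripper":[15,15,45,45,45]}' 30
python3 - <<'E'
from ov import *
s=read_state();print(s["eef_pos"],s["wrist_force"],s["grip_width"]*85.4,R.from_rotvec(s["tool_rot"]).as_matrix().round(3).tolist())
crop("wrist",130,100,400,340,2.5,"pics/w9.png")
E
```

```text
time_s: 5.1
eef_pos: [0.4947, -0.1013, 0.1191]
tool_rot: [3.06, 0.472, -0.031]
wrist_force: [-1.1, 0.4, 0.2]
grip_width: 0.525
[ 0.49474625 -0.10130578  0.11913821] [-1.05089996  0.41348504  0.19146964] 44.85831577430447 [[0.953, 0.302, -0.013], [0.301, -0.952, -0.048], [-0.027, 0.042, -0.999]]
```

View pics/w9.png

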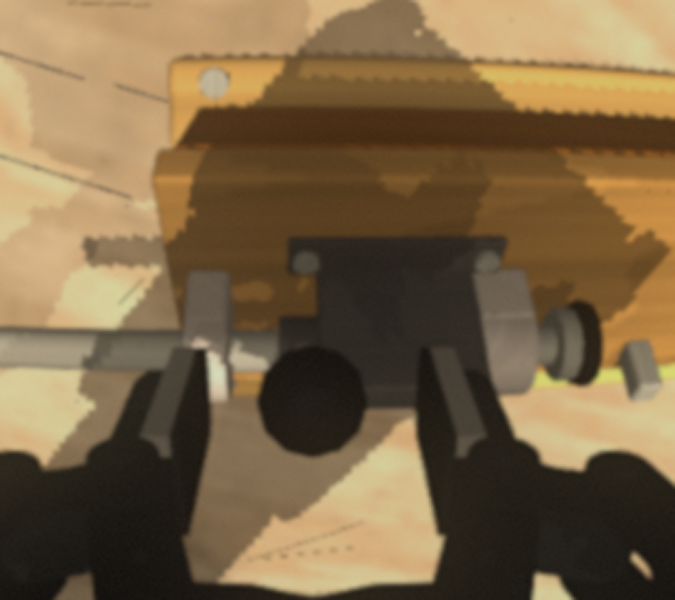

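```bash
python3 -m handwheel '{"dp":[[0,0,30],[0,0,40],[0,10,30],[0,25,0],[0,25,0],[0,25,0],[0,25,0],[0,25,0],[0,25,0],[0,25,0]],"twist":[[1.4,-0.4,0],[1.4,-0.4,3],[0,0,8],[0,0,8.5],[0,0,8.5],[0,0,8.5],[0,0,8.5],[0,0,8.5],[0,0,8.5],[0,0,8.5]],"gripper":[45,60,85,85,85,85,85,85,85,85]}'
python3 -m handwheel '{"dp":[[0,20,0],[0,20,0],[0,20,0],[0,20,0],[0,10,0],[0,5,0],[0,0,0],[0,0,0],[0,0,0],[0,0,0]],"twist":[[0,0,8.5],[0,0,8.5],[0,0,8.5],[0,0,8.5],[0,0,8.5],[0,0,8.5],[0,0,8.5],[0,0,8.5],[0,0,8.5],[0,0,6]],"gripper":[85,85,85,85,85,85,85,85,85,85]}'
python3 - <<'E'
from ov import *
s=read_state();m=R.from_rotvec(s["tool_rot"]).as_matrix();print(s["joint_pos"],s["eef_pos"],m.round(3).tolist(),np.degrees(np.arctan2(m[1,0],m[0,0])))
E
```

```text
time_s: 6.15
eef_pos: [0.4961, 0.0894, 0.2269]
tool_rot: [2.233, 2.204, 0.012]
wrist_force: [0.4, -0.8, 0.4]
grip_width: 0.992
time_s: 7.15
eef_pos: [0.4961, 0.1949, 0.2292]
tool_rot: [0.193, 3.135, 0.021]
wrist_force: [0.0, -0.3, 0.4]
grip_width: 0.995
[ 0.13970531  0.0459922   1.72254815  0.01339017  1.36968932 -1.31086236] [0.49605399 0.1948817  0.22917043] [[-0.992, 0.123, 0.002], [0.123, 0.992, 0.013], [0.0, 0.014, -1.0]] 172.95947058463327
```

```bash
python3 - <<'E'
from ov import *
import pickle
crop("top",258,144,388,232,6,"pics/t10.png")
c=calibration("wrist");im=snapshot("wrist");np.save("w10.npy",im);pickle.dump(c,open("w10.pkl","wb"))
print(c["eye"],read_state()["eef_pos"])
cv2.imwrite("pics/w10.png",cv2.resize(im[:,:,::-1],None,fx=1.55,fy=1.55))
E
```

```text
[0.4161425  0.20272527 0.37128942] [0.49610577 0.19479007 0.22918184]
```

View pics/t10.png

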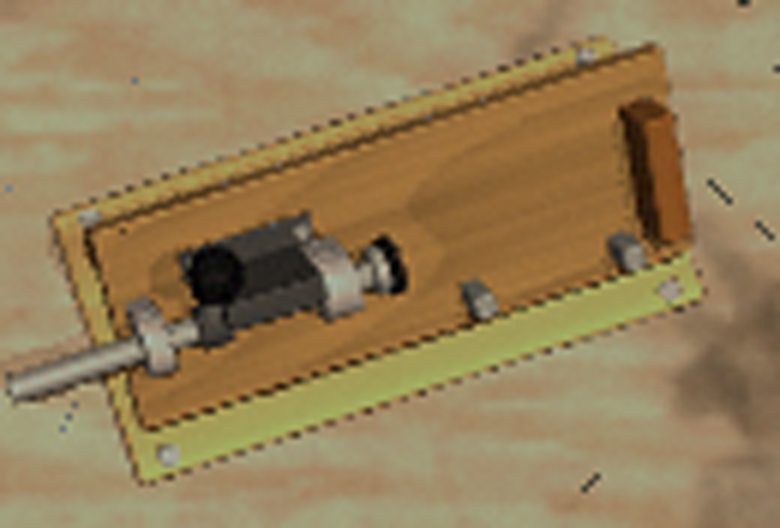

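View pics/w10.png

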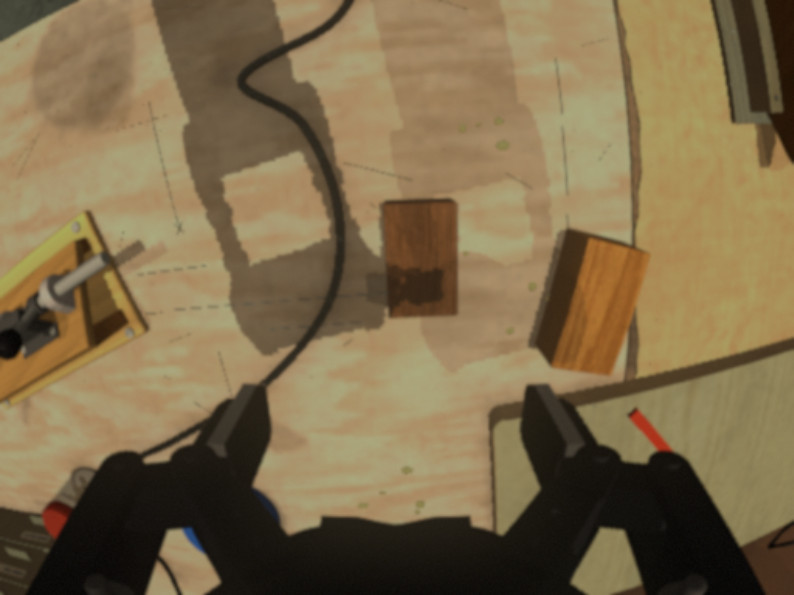

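```bash
python3 - <<'E'
from h import *
import pickle
c=pickle.load(open("w10.pkl","rb"))
u=(np.array([(387,201),(457,200),(458,316),(390,318)])+.5)/1.55-.5
P=onz("wrist",u,.032,c); print(P.round(4),P.mean(0))
d=np.roll(P,-1,0)-P; print(np.linalg.norm(d,axis=1),np.degrees(np.arctan2(d[:,1],d[:,0])))
E
```

```text
[[0.4497 0.1972 0.032 ]
 [0.4548 0.2487 0.032 ]
 [0.5457 0.2416 0.032 ]
 [0.5405 0.1882 0.032 ]] [0.49766718 0.21891954 0.032     ]
[0.05173442 0.09116952 0.05371231 0.09131814] [ 84.34308402  -4.43522971 -95.47627709 174.32186744]
```

```bash
python3 -m handwheel '{"dp":[[2,20,-20],[1,3,-40],[0,0,-40],[0,0,-40],[0,0,-35]],"twist":[[0.8,0,1.5],[0,0,1.5],[0,0,0],[0,0,0],[0,0,0]],"gripper":[76,76,76,76,76]}'
python3 - <<'E'
from ov import *
import pickle
s=read_state();m=R.from_rotvec(s["tool_rot"]).as_matrix();print(s["joint_pos"],s["eef_pos"],m.round(3).tolist(),np.degrees(np.arctan2(m[1,0],m[0,0])))
c=calibration("wrist");im=snapshot("wrist")
cv2.imwrite("pics/w11.png",cv2.resize(im[:,:,::-1],None,fx=1.55,fy=1.55))
E
```

```text
time_s: 7.75
eef_pos: [0.5053, 0.2204, 0.0576]
tool_rot: [0.138, 3.119, 0.051]
wrist_force: [0.6, 0.7, 0.0]
grip_width: 0.89
[ 0.17639389  0.27915332  1.82731923  0.03258769  1.00947724 -1.32277776] [0.50532716 0.22041901 0.05762288] [[-0.996, 0.088, 0.021], [0.089, 0.996, 0.032], [-0.018, 0.033, -0.999]] 174.90554670752005
```

View pics/w11.png

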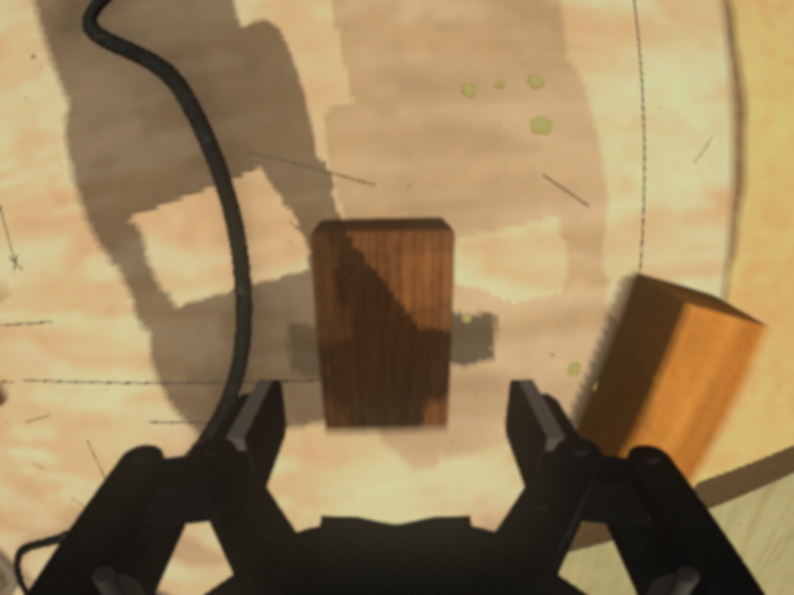

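```bash
python3 -m handwheel '{"dp":[[-4,-2,-20],[-2,0,-20],[0,0,-8]],"twist":[[-0.9,0.6,0.5],[-0.9,0.6,0.5],[0,0,0]],"gripper":[76,76,76]}'
python3 - <<'E'
from ov import *
import pickle
s=read_state();m=R.from_rotvec(s["tool_rot"]).as_matrix();print(s["wrist_force"],s["eef_pos"],m.round(3).tolist(),np.degrees(np.arctan2(m[1,0],m[0,0])))
c=calibration("wrist");im=snapshot("wrist")
cv2.imwrite("pics/w12.png",cv2.resize(im[:,:,::-1],None,fx=1.55,fy=1.55))
E
```

```text
time_s: 8.1
eef_pos: [0.4947, 0.2174, 0.0029]
tool_rot: [-0.122, -3.127, 0.005]
wrist_force: [0.2, -0.1, 0.7]
grip_width: 0.889
[ 0.23468978 -0.0941785   0.71330176] [0.49468163 0.21742087 0.00294259] [[-0.997, 0.078, -0.012], [0.078, 0.997, -0.003], [0.012, -0.004, -1.0]] 175.52065580902953
```

View pics/w12.png

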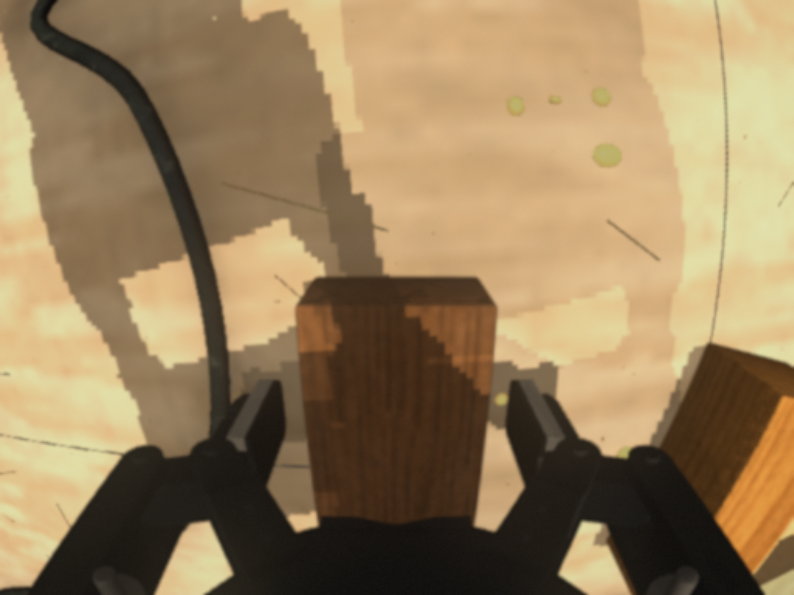

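```bash
python3 -m handwheel '{"dp":[[3,0,5],[0,0,0],[0,0,0],[0,0,0],[0,0,0]],"twist":[[0,-0.6,0.5],[0,0,0],[0,0,0],[0,0,0],[0,0,0]],"gripper":[50,50,50,50,50]}' 40
python3 -m handwheel '{"dp":[[0,0,10],[0,0,20],[0,0,30]],"twist":[[0,0,0],[0,0,0],[0,0,0]],"gripper":[50,50,50]}' 40
python3 - <<'E'
from ov import *
import pickle
s=read_state();m=R.from_rotvec(s["tool_rot"]).as_matrix();print(s["wrist_force"],s["eef_pos"],m.round(3).tolist(),np.degrees(np.arctan2(m[1,0],m[0,0])),s["grip_width"]*85.4)
c=calibration("wrist");im=snapshot("wrist")
cv2.imwrite("pics/w13.png",cv2.resize(im[:,:,::-1],None,fx=1.55,fy=1.55))
crop("side",200,120,330,230,6,"pics/s13.png")
E
```

```text
time_s: 8.65
eef_pos: [0.5014, 0.2178, 0.0131]
tool_rot: [0.112, 3.133, -0.001]
wrist_force: [-0.3, -0.1, -2.9]
grip_width: 0.63
time_s: 8.95
eef_pos: [0.4972, 0.2169, 0.0715]
tool_rot: [-0.113, -3.136, 0.004]
wrist_force: [0.3, 1.1, -1.5]
grip_width: 0.632
[ 0.31322501  1.07798727 -1.49752985] [0.49715652 0.21689338 0.07146278] [[-0.997, 0.072, -0.003], [0.072, 0.997, -0.002], [0.003, -0.003, -1.0]] 175.87036638616135 54.011240645773064
```

View pics/w13.png

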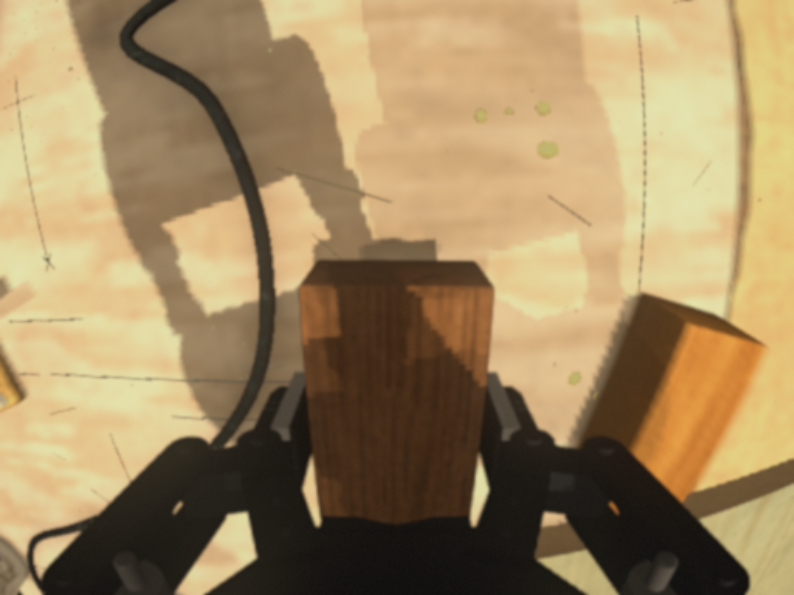

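View pics/s13.png

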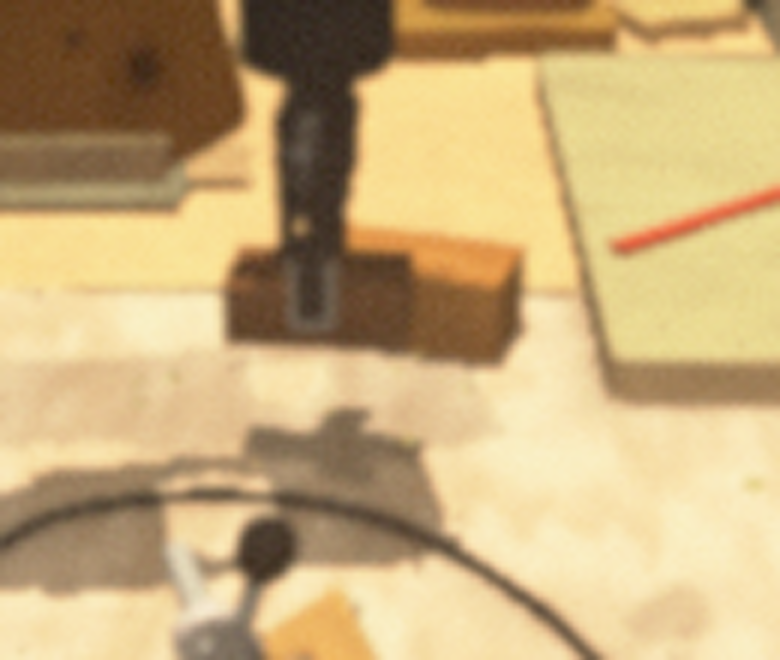

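```bash
cat > tgt.py <<'E'
from ov import *
POSE=(.5305,-.235,.300)
B=bedR(POSE[2])
def seatR(): return np.column_stack([B[:,1],B[:,0],-B[:,2]])
def knobR(): return R.from_rotvec([np.pi,0,0]).as_matrix()
def report(p=None,Rt=None):
    s=read_state();m=R.from_rotvec(s["tool_rot"]).as_matrix()
    print("t",s["time_s"],"eef",s["eef_pos"].round(4),"bed",((s["eef_pos"]-[POSE[0],POSE[1],.06])@B*1000).round(1),"F",s["wrist_force"].round(1),"Fbed",(s["wrist_force"]@B).round(1),"T",s["wrist_torque"].round(2),"w",round(s["grip_width"]*85.4,1),"j",s["joint_pos"].round(2))
    if Rt is not None: print("twist deg",np.degrees(R.from_matrix(Rt@m.T).as_rotvec()).round(2))
    if p is not None: print("dp mm",((bed2w(p,*POSE)[0]-s["eef_pos"])*1000).round(1))
E
python3 - <<'E'
from tgt import *
report((3,-7,72),seatR()); report((3,-7,12))
print(B.round(3).tolist())
E
```

```text
t 9.05 eef [0.5021 0.218  0.0766] bed [100.8 441.1 -39. ] F [-0.   0.1 -1.4] Fbed [-0.7  0.1 -1.3] T [ 0.   -0.04 -0.01] w 53.9 j [ 0.19  0.26  1.81 -0.    1.07 -1.31]
twist deg [ 25.23 -19.36 -66.91]
dp mm [  -1.5 -469.5   47.2]
t 9.05 eef [0.5021 0.218  0.0766] bed [100.8 441.1 -39. ] F [-0.   0.1 -1.4] Fbed [-0.7  0.1 -1.3] T [ 0.   -0.04 -0.01] w 53.9 j [ 0.19  0.26  1.81 -0.    1.07 -1.31]
dp mm [  27.2 -460.7   -4.7]
[[0.827, -0.296, -0.478], [0.256, 0.955, -0.148], [0.5, -0.0, 0.866]]
```

```bash
python3 -m handwheel '{"dp":[[0,0,40],[0,0,45],[0,0,45],[0,-25,15],[0,-40,0],[0,-45,0],[0,-45,0],[0,-45,0],[0,-45,0],[0,-45,0]],"twist":[[0,0,0],[0,0,0],[0,0,-3],[0,0,-7],[2.3,-1.8,-7],[2.3,-1.8,-7],[2.3,-1.8,-7],[2.3,-1.8,-7],[2.3,-1.8,-7],[2.3,-1.8,-7]],"gripper":[50,50,50,50,50,50,50,50,50,50]}' 40
python3 - <<'E'
from tgt import *
report((3,-7,72),seatR())
E
```

```text
time_s: 10.05
eef_pos: [0.498, -0.077, 0.2267]
tool_rot: [1.425, 2.578, 0.392]
wrist_force: [1.2, -0.7, -2.0]
grip_width: 0.635
t 10.05 eef [ 0.498  -0.077   0.2267] bed [ 96.9 160.6 136.5] F [ 1.2 -0.7 -2. ] Fbed [-0.2 -1.1 -2.2] T [-0.08  0.16 -0.03] w 54.2 j [-0.57 -0.21  2.    0.29  1.21 -1.21]
twist deg [  6.1  -10.47 -14.57]
dp mm [   2.6 -174.6 -102.9]
```

```bash
python3 -m handwheel '{"dp":[[0,-45,0],[0,-45,0],[1,-40,-15],[1,-20,-30],[1,-5,-25],[0,0,-10]],"twist":[[1.5,-2.6,-3.6],[1.5,-2.6,-3.6],[1.5,-2.6,-3.6],[1.5,-2.6,-3.6],[0,0,0],[0,0,0]],"gripper":[50,50,50,50,50,50]}' 40
python3 - <<'E'
from tgt import *
report((3,-7,72),seatR())
im=snapshot("wrist")
cv2.imwrite("pics/w14.png",cv2.resize(im[:,:,::-1],None,fx=1.55,fy=1.55))
report((3,-7,42),seatR())
crop("side",170,180,310,320,5,"pics/s14.png")
E
```

```text
time_s: 10.65
eef_pos: [0.4974, -0.2467, 0.1455]
tool_rot: [1.66, 2.2, 0.592]
wrist_force: [0.1, 0.7, -0.9]
grip_width: 0.635
t 10.65 eef [ 0.4974 -0.2467  0.1455] bed [12.4 -1.4 91.6] F [ 0.1  0.7 -0.9] Fbed [-0.2  0.6 -1. ] T [-0.09  0.32  0.02] w 54.2 j [-0.96 -0.02  2.05  0.6   1.   -1.54]
twist deg [0.26 0.5  1.36]
dp mm [  3.2  -4.9 -21.6]
t 10.7 eef [ 0.497  -0.2455  0.1443] bed [11.8 -0.1 90.6] F [-1.4  0.6 -2.8] Fbed [-2.4  1.  -1.9] T [-0.1   0.38  0.06] w 54.1 j [-0.96 -0.02  2.06  0.6   1.   -1.54]
twist deg [0.17 0.41 1.3 ]
dp mm [ 18.   -1.6 -46.5]
```

View pics/w14.png

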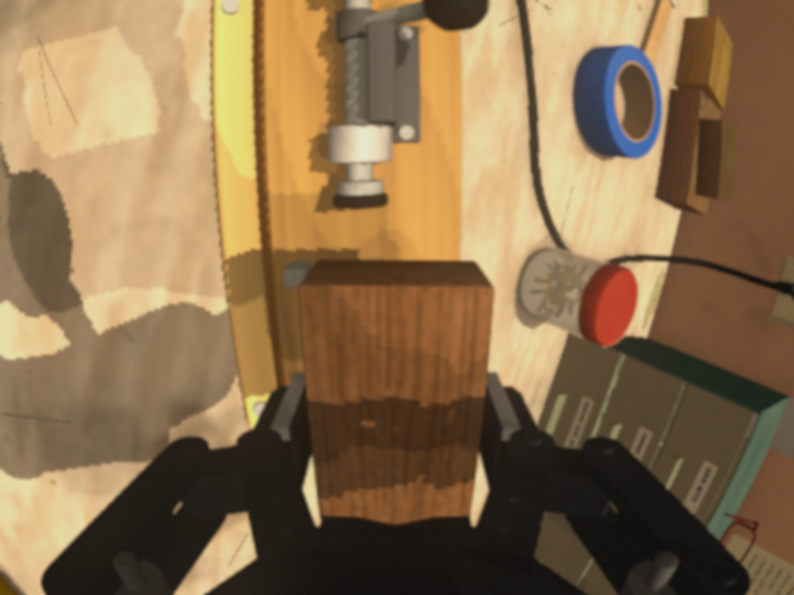

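View pics/s14.png

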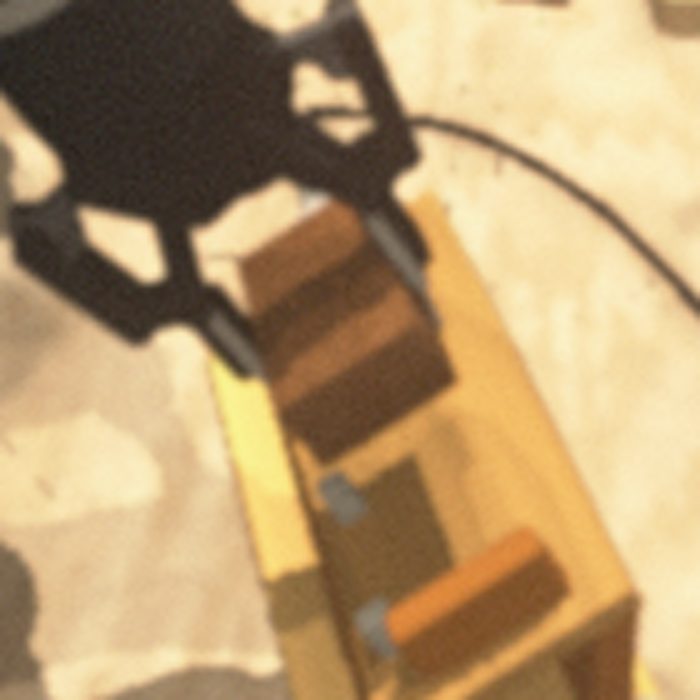

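```bash
python3 - <<'E'
from tgt import *
c=calibration("wrist");im=snapshot("wrist")
overlay("wrist",im,POSE,0,0,512,384,1.55,"pics/w15.png",c)
report((3,-7,42),seatR())
E
```

```text
t 10.8 eef [ 0.4988 -0.2457  0.148 ] bed [15.  -0.9 92.9] F [ 0.1  0.2 -0.6] Fbed [-0.2  0.2 -0.6] T [-0.03  0.38 -0.07] w 54.0 j [-0.96 -0.02  2.05  0.6   1.   -1.54]
twist deg [0.34 0.62 1.2 ]
dp mm [ 16.2  -1.4 -50.1]
```

View pics/w15.png

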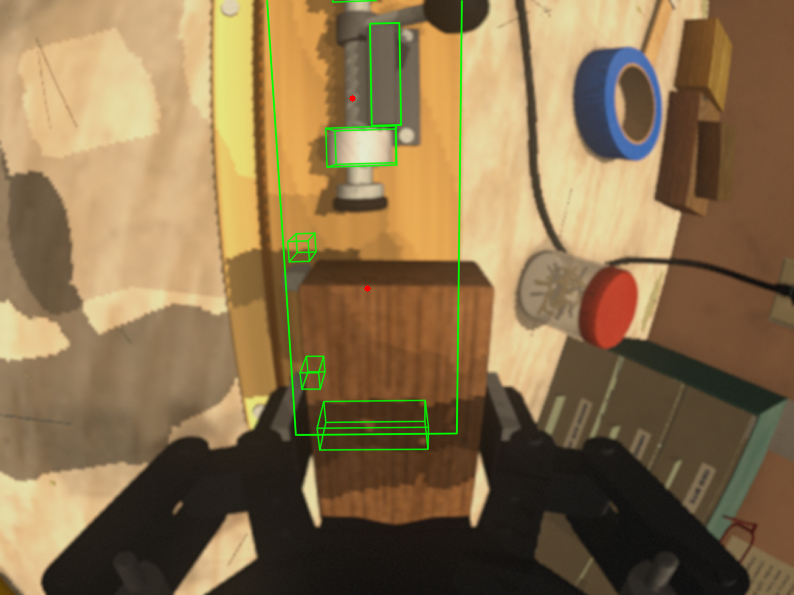

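```bash
python3 -m handwheel '{"dp":[[6,0,-16],[6,0,-17],[4,-1,-16],[0,0,0]],"twist":[[0.2,0.3,0.6],[0.1,0.3,0.6],[0,0,0],[0,0,0]],"gripper":[50,50,50,50]}' 40
python3 - <<'E'
from tgt import *
report((3,-7,12),seatR())
im=snapshot("wrist")
cv2.imwrite("pics/w16.png",cv2.resize(im[:,:,::-1],None,fx=1.55,fy=1.55))
crop("side",170,180,310,320,5,"pics/s16.png")
E
```

```text
time_s: 11.2
eef_pos: [0.5201, -0.2467, 0.1059]
tool_rot: [1.625, 2.23, 0.592]
wrist_force: [-0.0, 0.4, -1.3]
grip_width: 0.633
t 11.2 eef [ 0.5201 -0.2467  0.1059] bed [11.3 -8.1 46.4] F [-0.   0.4 -1.3] Fbed [-0.6  0.4 -1.2] T [-0.07  0.33  0.01] w 54.1 j [-0.92  0.1   2.02  0.63  0.92 -1.6 ]
twist deg [ 0.61  0.49 -0.44]
dp mm [  9.2   4.  -34. ]
```

View pics/w16.png

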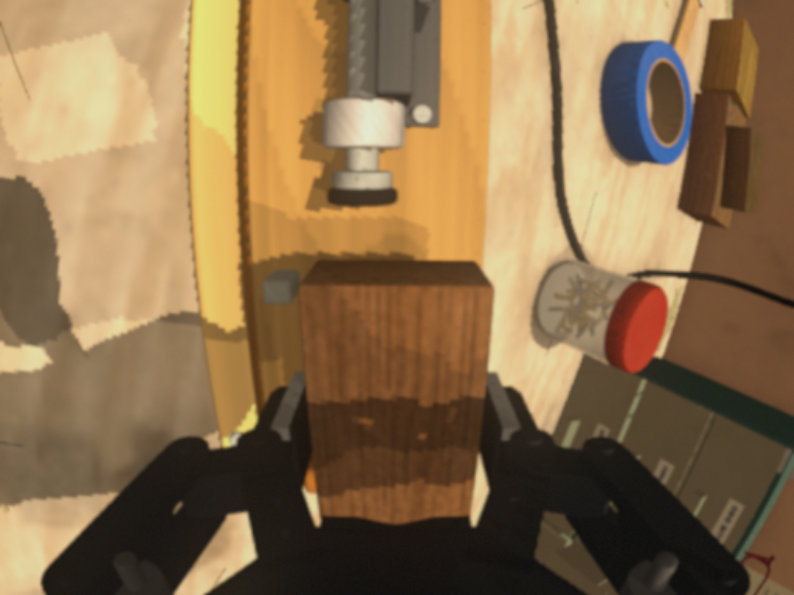

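View pics/s16.png

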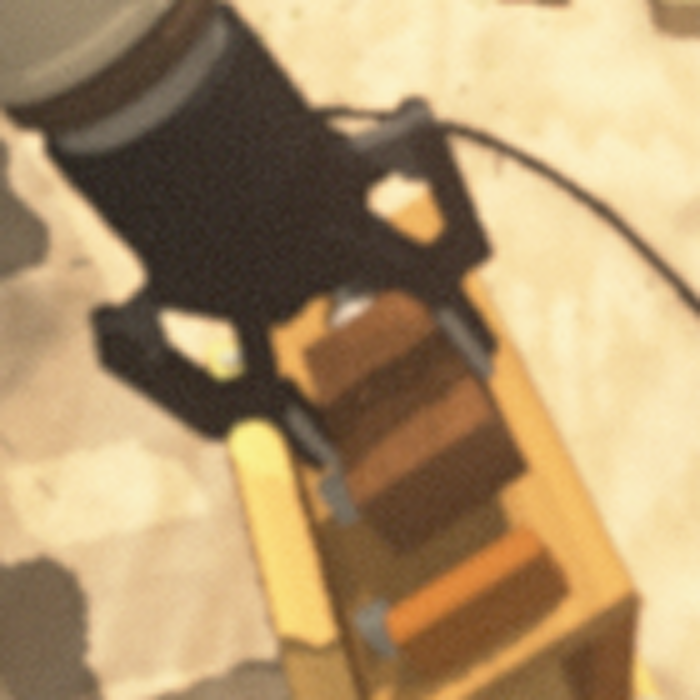

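```bash
python3 -m handwheel '{"dp":[[3,1,-10],[3,1,-9],[2,1,-6],[0,0,0]],"twist":[[0.3,0.2,-0.2],[0.3,0.2,-0.2],[0,0,0],[0,0,0]],"gripper":[50,50,50,50]}' 40
python3 - <<'E'
from tgt import *
report((3,-7,12),seatR())
im=snapshot("wrist")
cv2.imwrite("pics/w17.png",cv2.resize(im[:,:,::-1],None,fx=1.55,fy=1.55))
crop("side",170,180,310,320,5,"pics/s17.png")
E
```

```text
time_s: 11.7
eef_pos: [0.5309, -0.2458, 0.0849]
tool_rot: [1.635, 2.223, 0.594]
wrist_force: [-0.6, 1.0, -1.4]
grip_width: 0.632
t 11.7 eef [ 0.5309 -0.2458  0.0849] bed [ 10.  -10.4  23. ] F [-0.6  1.  -1.4] Fbed [-0.9  1.1 -1.1] T [-0.04  0.38  0.  ] w 54.0 j [-0.9   0.16  2.01  0.65  0.87 -1.6 ]
twist deg [ 0.39  0.43 -0.  ]
dp mm [ -1.6   3.1 -13. ]
```

View pics/w17.png

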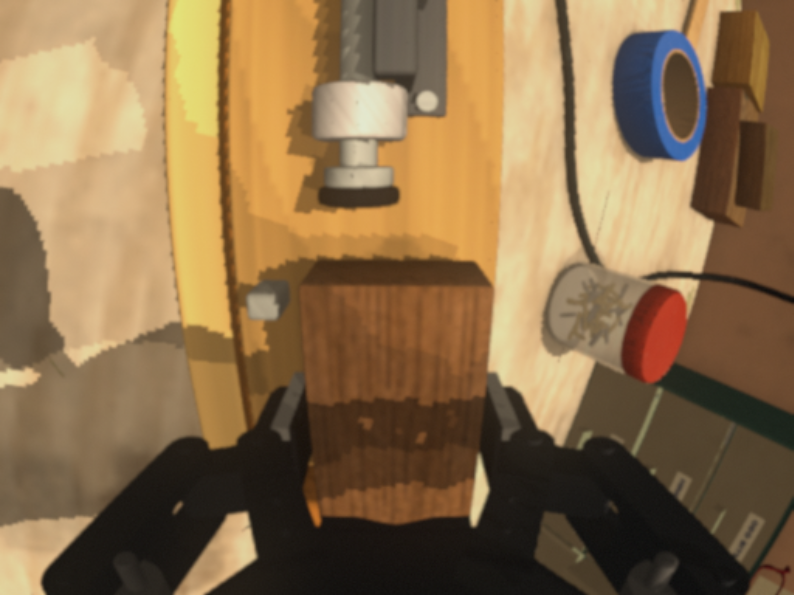

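View pics/s17.png

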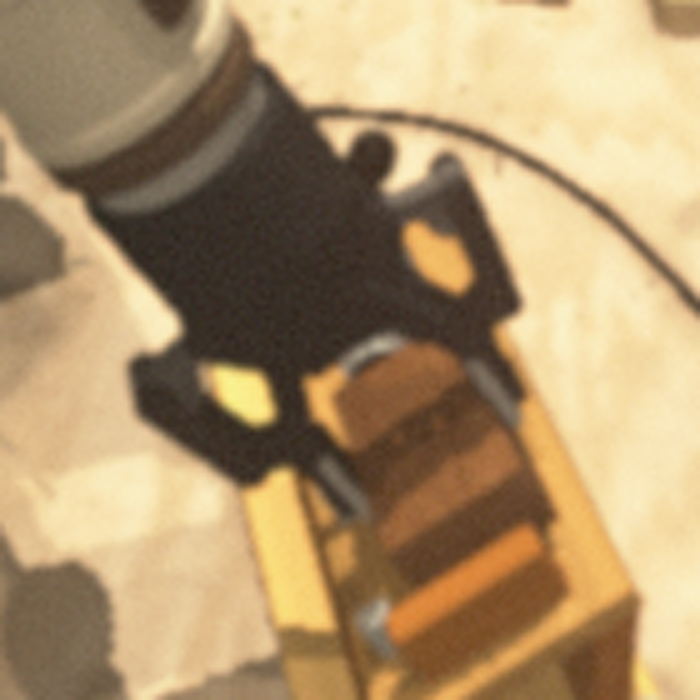

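```bash
python3 -m handwheel '{"dp":[[0,1,-5],[0,1,-5],[0,0,0]],"twist":[[0.2,0.2,0],[0.2,0.2,0],[0,0,0]],"gripper":[50,50,50]}' 40
python3 - <<'E'
from tgt import *
report((0,-10,12),seatR())
E
```

```text
time_s: 12.1
eef_pos: [0.5311, -0.2446, 0.0754]
tool_rot: [1.643, 2.227, 0.597]
wrist_force: [0.3, 0.1, -1.5]
grip_width: 0.633
t 12.1 eef [ 0.5311 -0.2446  0.0754] bed [ 5.7 -9.3 14.4] F [ 0.3  0.1 -1.5] Fbed [-0.5  0.  -1.5] T [-0.07  0.32 -0.04] w 54.1 j [-0.9   0.18  2.    0.66  0.86 -1.61]
twist deg [0.05 0.08 0.03]
dp mm [-3.4 -1.8 -5. ]
```

```bash
python3 -m handwheel '{"dp":[[1,0,-2],[1,0,-2]],"twist":[[0,0,0],[0,0,0]],"gripper":[50,50]}' 40
python3 - <<'E'
from tgt import *
report((0,-10,12),seatR())
E
```

```text
time_s: 12.3
eef_pos: [0.5327, -0.2446, 0.0723]
tool_rot: [1.641, 2.23, 0.598]
wrist_force: [-33.8, 3.8, 36.4]
grip_width: 0.633
t 12.3 eef [ 0.5327 -0.2446  0.0723] bed [ 5.5 -9.8 11. ] F [-33.8   3.8  36.4] Fbed [-8.8 13.7 47.1] T [1.27 2.84 0.67] w 54.1 j [-0.89  0.19  2.    0.66  0.86 -1.61]
twist deg [ 0.01  0.03 -0.1 ]
dp mm [-5.  -1.7 -1.9]
```

```bash
python3 -m handwheel '{"dp":[[-0.5,0,1],[0,0,0]],"twist":[[0,0,0],[0,0,0]],"gripper":[50,50]}' 40
python3 - <<'E'
from tgt import *
report((0,-10,12),seatR())
im=snapshot("wrist")
cv2.imwrite("pics/w18.png",cv2.resize(im[:,:,::-1],None,fx=1.55,fy=1.55))
crop("side",170,180,310,320,5,"pics/s18.png")
E
```

```text
time_s: 12.5
eef_pos: [0.5324, -0.2452, 0.0739]
tool_rot: [1.641, 2.23, 0.597]
wrist_force: [-0.4, 0.4, -0.8]
grip_width: 0.634
t 12.5 eef [ 0.5324 -0.2452  0.0739] bed [  5.9 -10.3  12.7] F [-0.4  0.4 -0.8] Fbed [-0.7  0.5 -0.6] T [-0.08  0.33  0.03] w 54.1 j [-0.9   0.19  2.    0.66  0.86 -1.61]
twist deg [ 0.06  0.06 -0.1 ]
dp mm [-4.7 -1.2 -3.5]
```

View pics/w18.png

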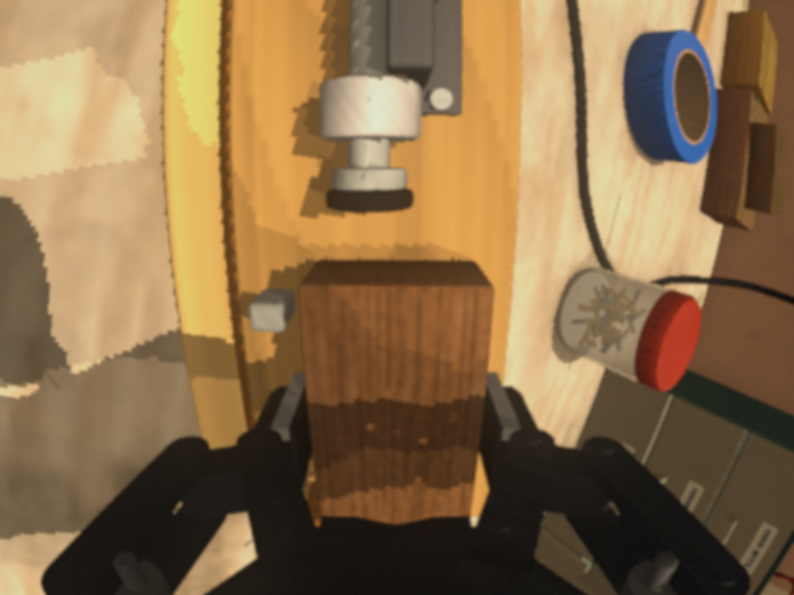

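View pics/s18.png

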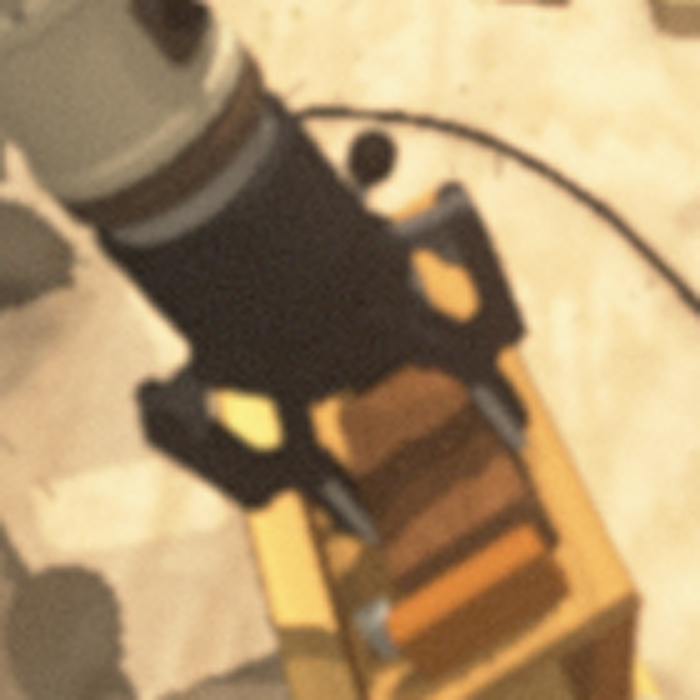

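```bash
python3 -m handwheel '{"dp":[[-2,0,-1],[-2,0,-1],[-1.5,0,-1]],"twist":[[0,0,0],[0,0,0],[0,0,0]],"gripper":[50,50,50]}' 40
python3 - <<'E'
from tgt import *
report((0,-10,12),seatR())
E
```

```text
time_s: 12.9
eef_pos: [0.5265, -0.2447, 0.07]
tool_rot: [1.641, 2.231, 0.598]
wrist_force: [-0.4, 0.4, -2.1]
grip_width: 0.632
t 12.9 eef [ 0.5265 -0.2447  0.07  ] bed [-0.8 -8.  12. ] F [-0.4  0.4 -2.1] Fbed [-1.2  0.4 -1.7] T [-0.09  0.32 -0.03] w 53.9 j [-0.9   0.18  2.01  0.66  0.86 -1.63]
twist deg [ 0.03  0.03 -0.12]
dp mm [ 1.2 -1.7  0.4]
```

```bash
python3 -m handwheel '{"dp":[[-1,-0.3,-0.6],[-1,-0.3,-0.6]],"twist":[[0,0,0],[0,0,0]],"gripper":[50,50]}' 40
python3 - <<'E'
from tgt import *
report((0,-10,12),seatR())
im=snapshot("wrist")
crop("wrist",120,110,350,340,2.5,"pics/w19.png",im)
E
```

```text
time_s: 13.1
eef_pos: [0.5252, -0.2448, 0.0692]
tool_rot: [1.641, 2.228, 0.601]
wrist_force: [8.7, 3.6, 0.2]
grip_width: 0.632
t 13.1 eef [ 0.5252 -0.2448  0.0692] bed [-2.3 -7.8 11.9] F [8.7 3.6 0.2] Fbed [ 8.2  0.9 -4.6] T [ 0.45 -1.25  0.11] w 53.9 j [-0.91  0.18  2.02  0.67  0.86 -1.63]
twist deg [-0.07  0.16 -0.07]
dp mm [ 2.6 -1.5  1.2]
```

View pics/w19.png

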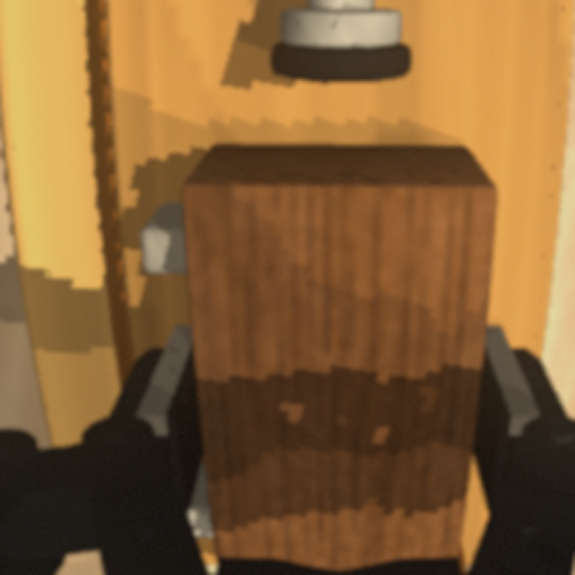

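```bash
python3 -m handwheel '{"dp":[[0.6,-2,0],[0.6,-2,0],[0,0,0]],"twist":[[0,0,0],[0,0,0],[0,0,0]],"gripper":[50,50,50]}' 40
python3 - <<'E'
from tgt import *
report((-2,-10,12),seatR())
E
```

```text
time_s: 13.45
eef_pos: [0.5265, -0.249, 0.0692]
tool_rot: [1.641, 2.228, 0.601]
wrist_force: [1.4, 1.0, -0.5]
grip_width: 0.639
t 13.45 eef [ 0.5265 -0.249   0.0692] bed [ -2.2 -12.3  12. ] F [ 1.4  1.  -0.5] Fbed [ 1.2  0.6 -1.2] T [-0.03  0.19 -0.03] w 54.5 j [-0.91  0.19  2.01  0.67  0.86 -1.64]
twist deg [-0.05  0.17 -0.09]
dp mm [-0.5  2.2  0.1]
```

```bash
python3 -m handwheel '{"dp":[[0.5,-1.5,0],[0.5,-1.5,0]],"twist":[[0,0,0],[0,0,0]],"gripper":[50,50]}' 40
python3 - <<'E'
from tgt import *
report((-2,-10,12),seatR())
crop("side",200,210,300,320,6,"pics/s20.png")
E
```

```text
time_s: 13.65
eef_pos: [0.5275, -0.2518, 0.0691]
tool_rot: [1.641, 2.229, 0.602]
wrist_force: [1.2, 0.8, -0.0]
grip_width: 0.632
t 13.65 eef [ 0.5275 -0.2518  0.0691] bed [ -2.3 -15.2  11.8] F [ 1.2  0.8 -0. ] Fbed [ 1.1  0.4 -0.7] T [0.06 0.17 0.03] w 54.0 j [-0.91  0.2   2.    0.67  0.87 -1.64]
twist deg [-0.11  0.16 -0.1 ]
dp mm [-1.4  5.   0.3]
```

View pics/s20.png

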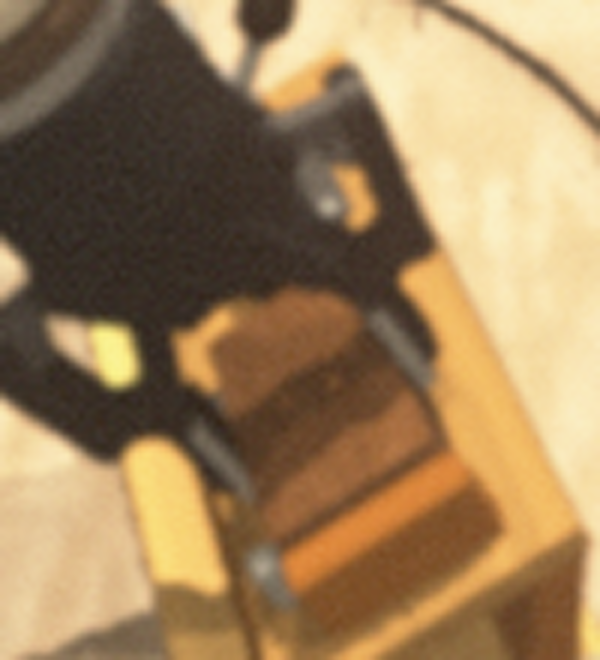

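```bash
python3 -m handwheel '{"dp":[[0.3,-1.2,0],[0.3,-1,0],[-0.5,-0.2,-0.8]],"twist":[[0,0,0],[0,0,0],[0,0,0]],"gripper":[50,50,50]}' 40
python3 - <<'E'
from tgt import *
report((-2,-10,12),seatR())
E
```

```text
time_s: 14.0
eef_pos: [0.5277, -0.2522, 0.0689]
tool_rot: [1.64, 2.232, 0.609]
wrist_force: [-0.4, 2.8, 6.6]
grip_width: 0.634
t 14.0 eef [ 0.5277 -0.2522  0.0689] bed [ -2.3 -15.6  11.6] F [-0.4  2.8  6.6] Fbed [3.7 2.8 5.5] T [ 0.36 -0.24  0.15] w 54.1 j [-0.92  0.2   1.99  0.67  0.87 -1.64]
twist deg [-0.4   0.17 -0.28]
dp mm [-1.6  5.4  0.5]
```

```bash
python3 -m handwheel '{"dp":[[0,0,0],[0,0,0],[0,0,0]],"twist":[[0,0,0],[0,0,0],[0,0,0]],"gripper":[72,72,72]}' 40
python3 - <<'E'
from tgt import *
report((-2,-10,12),seatR())
crop("wrist",120,110,350,340,2.5,"pics/w21.png")
crop("side",200,210,300,320,6,"pics/s21.png")
E
```

```text
time_s: 14.3
eef_pos: [0.5279, -0.2536, 0.0692]
tool_rot: [1.639, 2.23, 0.606]
wrist_force: [-0.3, -0.2, 0.6]
grip_width: 0.845
t 14.3 eef [ 0.5279 -0.2536  0.0692] bed [ -2.4 -17.   12. ] F [-0.3 -0.2  0.6] Fbed [-0.  -0.1  0.7] T [-0.08  0.22 -0.02] w 72.2 j [-0.92  0.2   1.99  0.67  0.87 -1.64]
twist deg [-0.23  0.19 -0.22]
dp mm [-1.8  6.8  0.2]
```

View pics/w21.png

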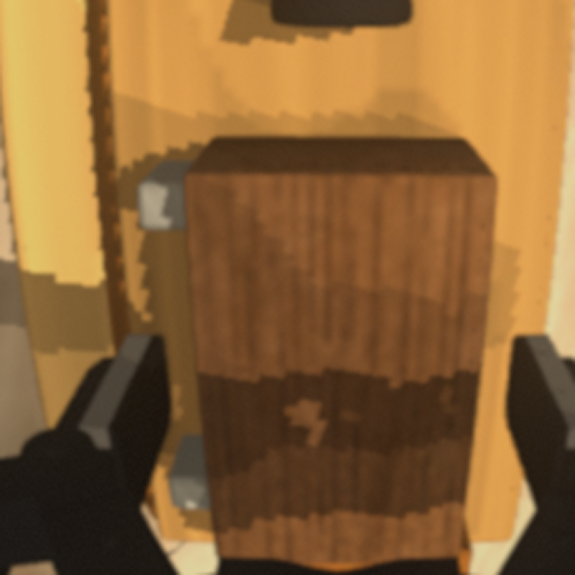

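View pics/s21.png

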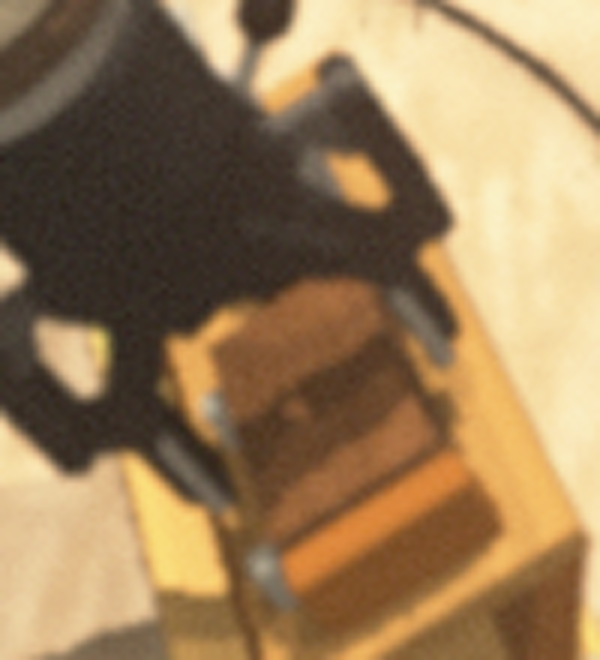

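```bash
python3 -m handwheel '{"dp":[[-10,-3,17],[-15,-5,26],[-19,-6,35],[-10,0,40],[0,10,30],[0,20,0],[0,25,0],[0,25,0],[0,20,0],[0,20,0]],"twist":[[0,0,0],[0,0,0],[0,0,0],[0,0,0],[0,0,0],[0,0,-8],[0,0,-8],[0,0,-8],[0,0,-8],[0,0,-8]],"gripper":[72,72,72,72,60,50,50,50,50,50]}' 40
python3 - <<'E'
from tgt import *
K=np.array([[.956,.296,0],[.296,-.956,0],[0,0,-1]])
report(None,K)
E
```

```text
time_s: 15.4
eef_pos: [0.4692, -0.1627, 0.2227]
tool_rot: [2.189, 1.555, 0.42]
wrist_force: [0.2, 0.4, -0.5]
grip_width: 0.587
t 15.4 eef [ 0.4692 -0.1627  0.2227] bed [ 49.1  87.2 159.5] F [ 0.2  0.4 -0.5] Fbed [-0.   0.3 -0.6] T [ 0.14  0.19 -0.03] w 50.1 j [-0.69 -0.47  2.25  0.23  0.88 -0.46]
twist deg [ 22.29  21.72 -52.32]
```

```bash
python3 -m handwheel '{"dp":[[3,8,0],[3,8,0],[3,8,0],[3,8,0],[3,8,0],[3,8,0],[3,7,0],[3,6,0]],"twist":[[2.8,2.7,-6.5],[2.8,2.7,-6.5],[2.8,2.7,-6.5],[2.8,2.7,-6.5],[2.8,2.7,-6.5],[2.8,2.7,-6.5],[2.8,2.7,-6.5],[2.6,2.6,-6.2]],"gripper":[50,50,50,50,50,50,50,50]}' 40
python3 - <<'E'
from tgt import *
K=np.array([[.956,.296,0],[.296,-.956,0],[0,0,-1]])
report(None,K)
im=snapshot("wrist")
crop("wrist",120,90,400,310,2.8,"pics/w22.png",im)
crop("top",258,144,388,232,6,"pics/t22.png")
E
```

```text
time_s: 16.2
eef_pos: [0.4923, -0.095, 0.2223]
tool_rot: [-3.104, -0.45, 0.007]
wrist_force: [-0.2, -0.1, 0.0]
grip_width: 0.583
t 16.2 eef [ 0.4923 -0.095   0.2223] bed [ 85.3 145.  138.1] F [-0.2 -0.1  0. ] Fbed [-0.2 -0.1  0.2] T [ 0.03 -0.01 -0.03] w 49.8 j [-0.43 -0.02  1.81  0.    1.37  0.85]
twist deg [-0.26 -0.28  0.7 ]
```

View pics/w22.png

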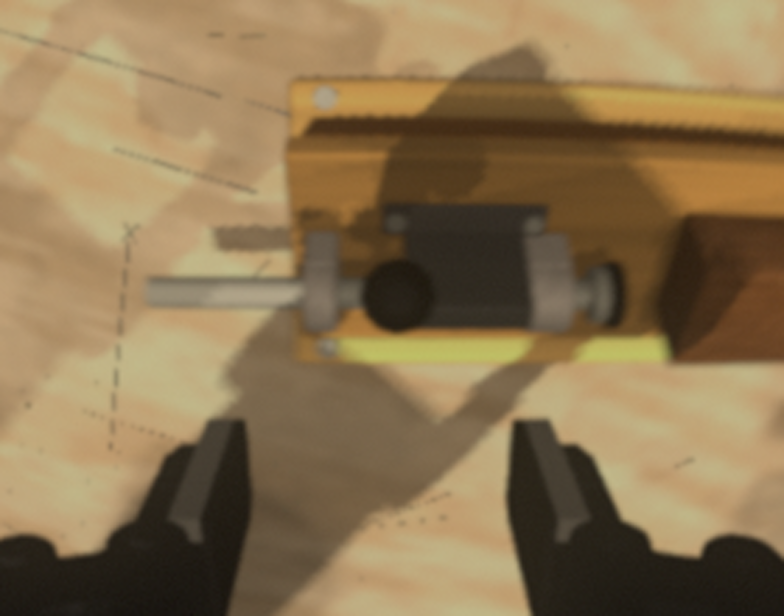

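View pics/t22.png

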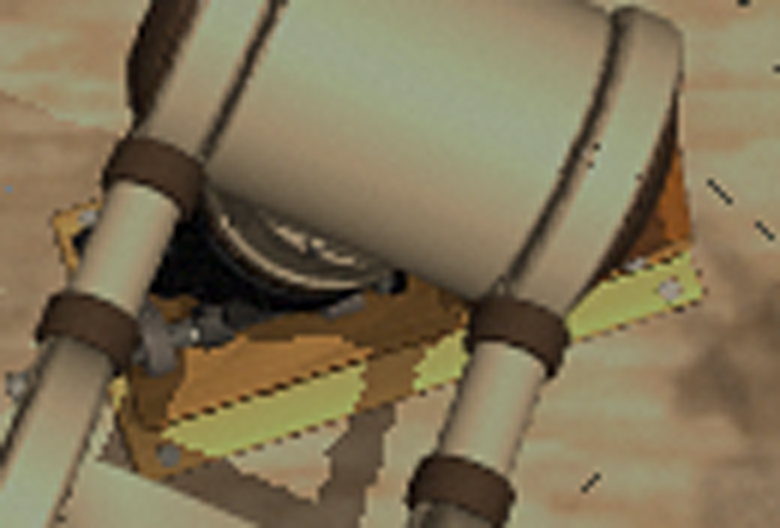

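```bash
python3 -m handwheel '{"dp":[[2,-3,-35],[0,-1,-35],[0,0,-25],[0,0,-8],[0,0,0]],"twist":[[-0.3,-0.3,0.6],[0,0,0],[0,0,0],[0,0,0],[0,0,0]],"gripper":[50,50,50,50,50]}' 30
python3 - <<'E'
from tgt import *
K=np.array([[.956,.296,0],[.296,-.956,0],[0,0,-1]])
report(None,K)
crop("wrist",120,90,400,330,2.5,"pics/w23.png")
E
```

```text
time_s: 16.8
eef_pos: [0.4946, -0.1013, 0.1174]
tool_rot: [3.092, 0.493, 0.014]
wrist_force: [-0.3, -0.4, 0.2]
grip_width: 0.586
t 16.8 eef [ 0.4946 -0.1013  0.1174] bed [ 33.2 138.4  47.1] F [-0.3 -0.4  0.2] Fbed [-0.2 -0.3  0.4] T [-0.    0.01  0.05] w 50.1 j [-0.44  0.09  1.91 -0.    1.13  0.82]
twist deg [ 0.51  0.59 -0.93]
```

View pics/w23.png

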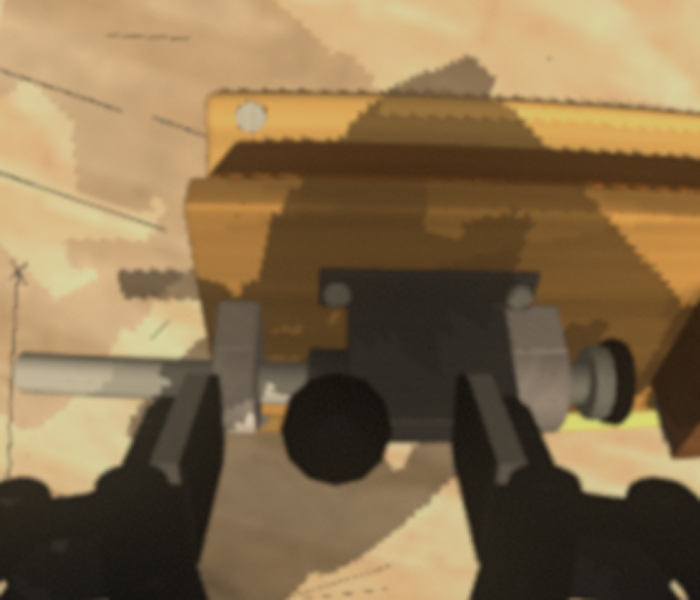

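```bash
python3 -m handwheel '{"dp":[[0,0,0],[0,0,0],[0,0,0],[0,0,0]],"twist":[[0.4,0.4,-0.6],[0,0,0],[0,0,0],[0,0,0]],"gripper":[15,15,15,15]}' 35
python3 -m handwheel '{"dp":[[-1,4,0],[-1,4,0]],"twist":[[0,0,0],[0,0,0]],"gripper":[15,15]}' 35
python3 - <<'E'
from tgt import *
K=np.array([[.956,.296,0],[.296,-.956,0],[0,0,-1]])
report(None,K)
E
```

```text
time_s: 17.25
eef_pos: [0.4955, -0.1003, 0.1211]
tool_rot: [3.104, 0.479, 0.009]
wrist_force: [-0.8, 0.0, -5.6]
grip_width: 0.243
time_s: 17.45
eef_pos: [0.4942, -0.0968, 0.1213]
tool_rot: [3.093, 0.479, 0.01]
wrist_force: [1.2, -9.0, -8.7]
grip_width: 0.242
t 17.45 eef [ 0.4942 -0.0968  0.1213] bed [ 35.9 142.8  50. ] F [ 1.2 -9.  -8.7] Fbed [-5.7 -9.  -6.8] T [-1.48 -0.13  0.02] w 20.7 j [-0.43  0.08  1.91 -0.01  1.14  0.84]
twist deg [ 0.6   0.47 -0.4 ]
```

```bash
python3 -m handwheel '{"dp":[[-5,1,1],[-6,0,1],[-6,0,0],[-6,0,-0.5]],"twist":[[0.4,0.2,0],[0,0,0],[0,0,0],[0,0,0]],"gripper":[15,15,15,15]}' 35
python3 - <<'E'
from tgt import *
K=np.array([[.956,.296,0],[.296,-.956,0],[0,0,-1]])
report(None,K)
crop("wrist",130,100,400,340,2.5,"pics/w24.png")
E
```

```text
time_s: 17.85
eef_pos: [0.4755, -0.1041, 0.1237]
tool_rot: [3.08, 0.477, 0.023]
wrist_force: [5.0, -6.4, -10.4]
grip_width: 0.243
t 17.85 eef [ 0.4755 -0.1041  0.1237] bed [ 19.9 141.3  62.1] F [  5.   -6.4 -10.4] Fbed [ -2.7  -7.6 -10.4] T [-0.95 -1.    0.03] w 20.8 j [-0.46  0.03  1.96 -0.01  1.13  0.81]
twist deg [ 1.26  1.06 -0.41]
```

View pics/w24.png

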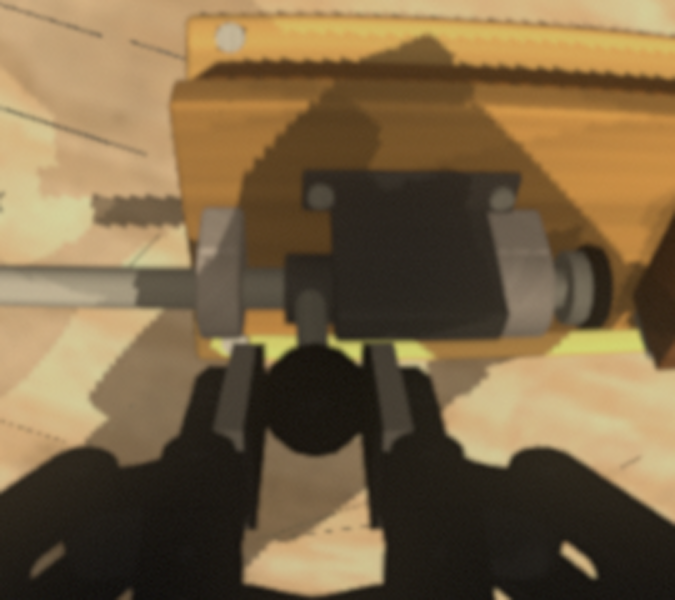

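```bash
python3 -m handwheel '{"dp":[[-6,1,-1],[-6,1,-2],[-6,1,-2],[-5,1,-3]],"twist":[[0.5,0.4,0],[0.5,0.4,0],[0,0,0],[0,0,0]],"gripper":[15,15,15,15]}' 35
python3 - <<'E'
from tgt import *
K=np.array([[.956,.296,0],[.296,-.956,0],[0,0,-1]])
report(None,K)
crop("wrist",130,100,400,340,2.5,"pics/w25.png")
E
```

```text
time_s: 18.3
eef_pos: [0.4617, -0.1096, 0.1206]
tool_rot: [3.075, 0.474, 0.043]
wrist_force: [4.7, -6.4, -0.3]
grip_width: 0.244
t 18.3 eef [ 0.4617 -0.1096  0.1206] bed [  5.4 140.1  66.8] F [ 4.7 -6.4 -0.3] Fbed [ 2.1 -7.5 -1.6] T [-0.9  -0.95 -0.08] w 20.9 j [-0.48 -0.01  2.01 -0.01  1.1   0.79]
twist deg [ 1.46  1.84 -0.32]
```

View pics/w25.png

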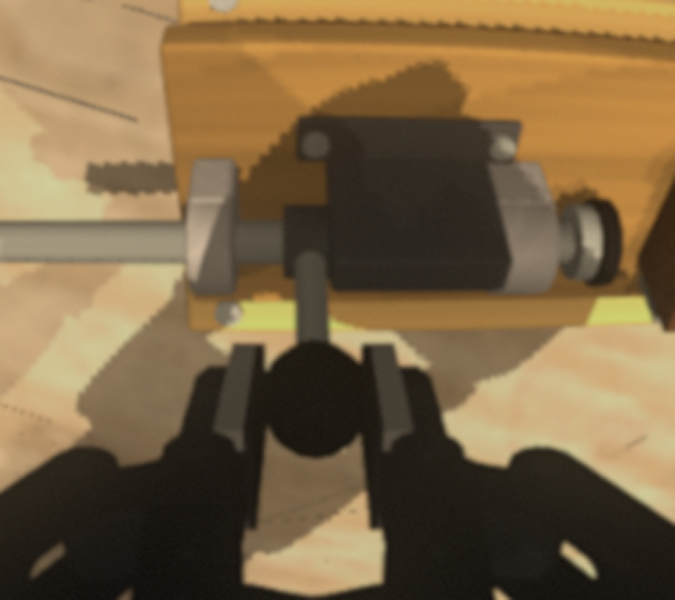

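```bash
python3 -m handwheel '{"dp":[[-5,1,-3],[-5,1,-3],[-3,0,-2]],"twist":[[0.7,0.9,0],[0.5,0.5,0],[0,0,0]],"gripper":[15,15,15]}' 35
python3 - <<'E'
from tgt import *
K=np.array([[.956,.296,0],[.296,-.956,0],[0,0,-1]])
report(None,K)
crop("wrist",130,100,400,340,2.5,"pics/w26.png")
E
```

```text
time_s: 18.65
eef_pos: [0.4581, -0.1152, 0.1187]
tool_rot: [3.079, 0.473, 0.047]
wrist_force: [7.5, -3.7, -7.0]
grip_width: 0.241
t 18.65 eef [ 0.4581 -0.1152  0.1187] bed [1.000e-01 1.359e+02 6.770e+01] F [ 7.5 -3.7 -7. ] Fbed [ 1.8 -5.7 -9.1] T [-0.56 -1.26 -0.03] w 20.6 j [-0.5  -0.02  2.02 -0.    1.1   0.77]
twist deg [ 1.24  1.93 -0.25]
```

View pics/w26.png

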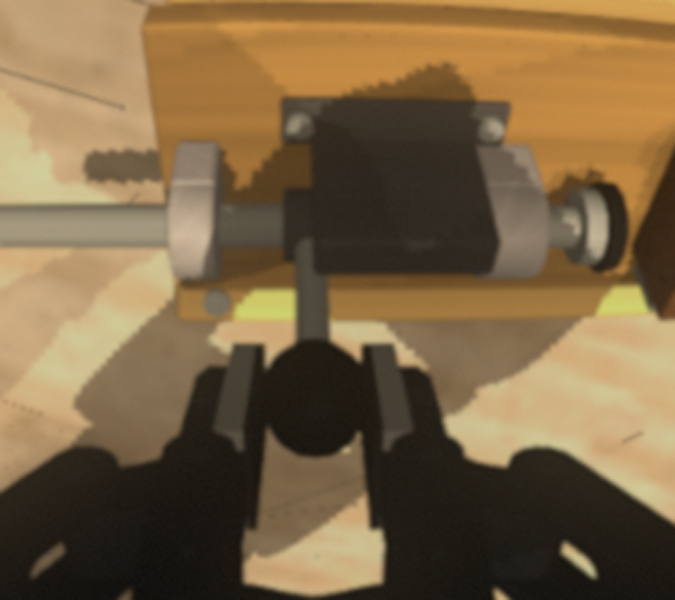

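```bash
python3 -m handwheel '{"dp":[[0,-5,-1],[0,-5,-1],[1,-5,-0.5],[1,-4,0]],"twist":[[0.7,0.9,0],[0.5,0.5,0],[0,0,0],[0,0,0]],"gripper":[15,15,15,15]}' 30
python3 - <<'E'
from tgt import *
K=np.array([[.956,.296,0],[.296,-.956,0],[0,0,-1]])
report(None,K)
crop("wrist",130,100,450,340,2.4,"pics/w27.png")
E
```

```text
time_s: 19.1
eef_pos: [0.4644, -0.1362, 0.1185]
tool_rot: [3.098, 0.474, 0.031]
wrist_force: [-3.8, 13.3, 1.3]
grip_width: 0.239
t 19.1 eef [ 0.4644 -0.1362  0.1185] bed [-1.000e-01  1.139e+02  6.760e+01] F [-3.8 13.3  1.3] Fbed [ 0.9 13.9  1. ] T [2.22 0.47 0.07] w 20.4 j [-0.54  0.03  1.97  0.01  1.12  0.72]
twist deg [ 0.22  1.19 -0.2 ]
```

View pics/w27.png

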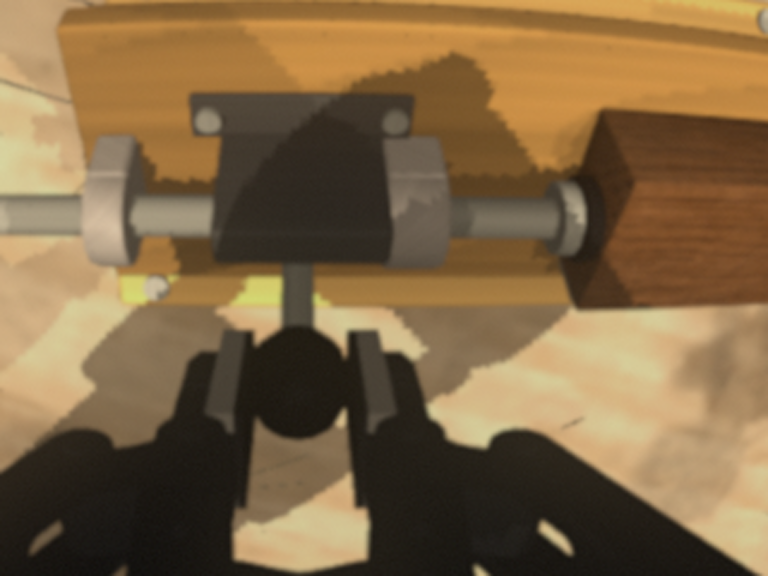

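```bash
python3 -m handwheel '{"dp":[[0,1,0],[0,0,0],[0,0,0],[0,0,0]],"twist":[[0,0,0],[0,0,0],[0,0,0],[0,0,0]],"gripper":[15,50,50,50]}' 30
python3 - <<'E'
from tgt import *
report()
crop("wrist",130,100,450,340,2.4,"pics/w28.png")
E
```

```text
time_s: 19.55
eef_pos: [0.4643, -0.1359, 0.1197]
tool_rot: [3.097, 0.475, 0.03]
wrist_force: [-0.1, 0.4, 0.2]
grip_width: 0.593
t 19.55 eef [ 0.4643 -0.1359  0.1197] bed [  0.5 114.3  68.7] F [-0.1  0.4  0.2] Fbed [0.2 0.4 0.2] T [ 0.02  0.03 -0.01] w 50.7 j [-0.54  0.02  1.97  0.01  1.12  0.72]
```

View pics/w28.png

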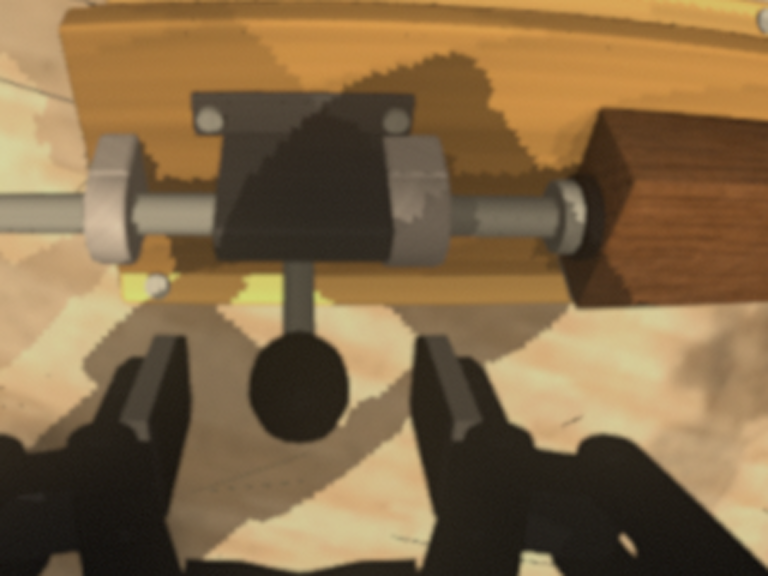

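Released, free on both sides of the knob. Lift clear, back off to the robot's side, and inspect.

```bash
python3 -m handwheel '{"dp":[[0,0,30],[0,0,40],[0,0,40],[0,40,20],[-10,45,0],[-10,45,0],[-10,45,0],[0,45,0],[0,0,0],[0,0,0]],"twist":[[0,0,0],[0,0,0],[0,0,0],[0,0,0],[0,0,0],[0,0,0],[0,0,0],[0,0,0],[0,0,0],[0,0,0]],"gripper":[50,50,50,50,50,50,50,50,50,50]}' 30
python3 - <<'E'
from tgt import *
report()
crop("top",258,144,388,232,6,"pics/t29.png")
crop("side",180,200,300,340,4.2,"pics/s29.png")
crop("top",90,140,200,222,7,"pics/t29b.png")
E
```

```text
time_s: 20.6
eef_pos: [0.4303, 0.092, 0.2575]
tool_rot: [3.098, 0.472, 0.037]
wrist_force: [0.1, -1.0, 0.2]
grip_width: 0.586
t 20.6 eef [0.4303 0.092  0.2575] bed [ 99.6 342.  170.6] F [ 0.1 -1.   0.2] Fbed [-0.1 -0.9  0.3] T [-0.03  0.02 -0.01] w 50.0 j [-0.06 -0.24  1.94 -0.    1.43  1.21]
```

View pics/t29.png

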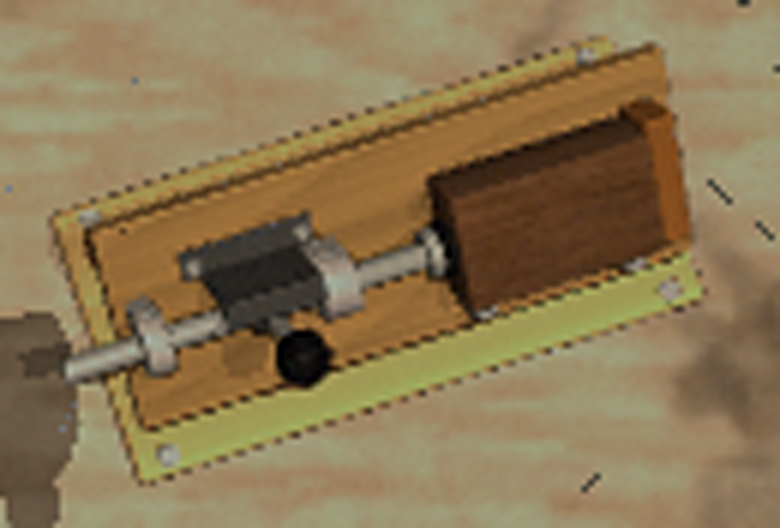

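View pics/s29.png

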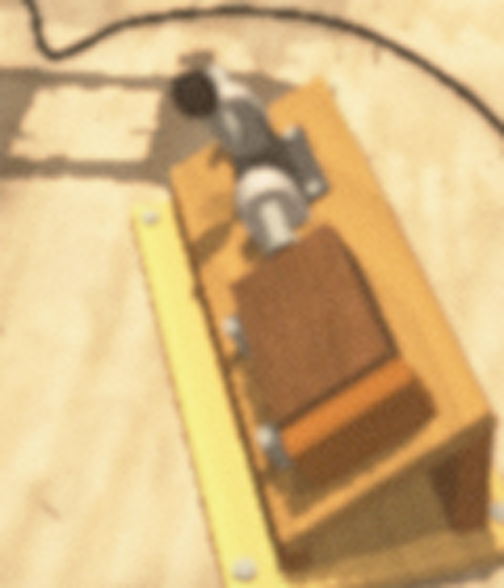

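View pics/t29b.png

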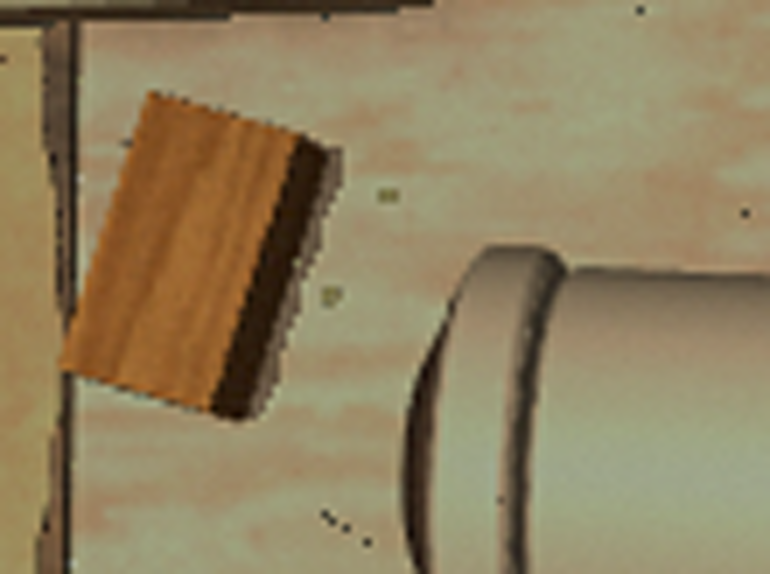

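```bash
python3 - <<'E'
from tgt import *
im=snapshot("top")
crop("top",325,155,380,200,14,"pics/t30.png",im)
k=14;x0,y0=325,155
a=cv2.imread("pics/t30.png")
P=(proj("top",bed2w(boxpts((-27.5,-60,0),(27.5,30,32)),.5301,-.2346,.2955))-[x0,y0]+.5)*k-.5
for i,j in E_: cv2.line(a,tuple(map(int,P[i])),tuple(map(int,P[j])),(0,255,0),1,cv2.LINE_AA)
cv2.imwrite("pics/t30o.png",a)
E
```

```text
(no output)
```

View pics/t30o.png

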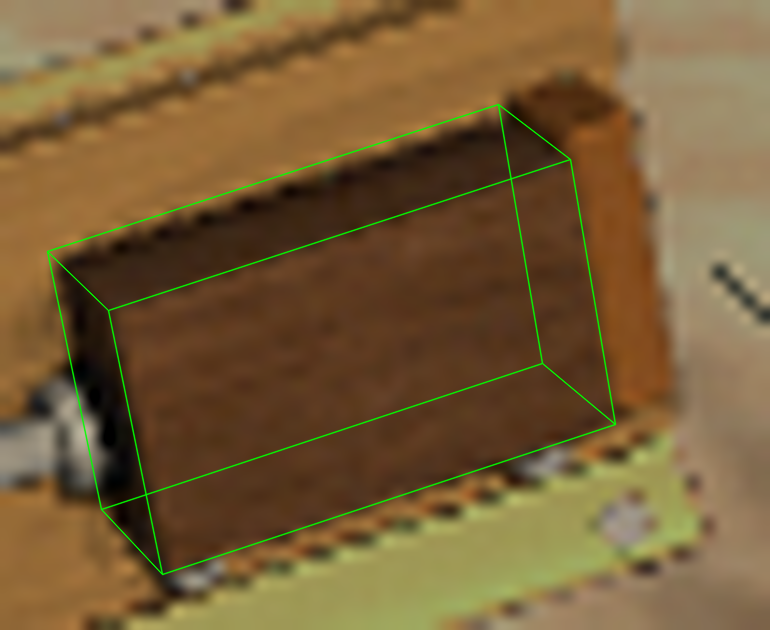

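```bash
python3 - <<'E'
from cell import *
print(close_job()); print(read_state()["time_s"])
E
```

```text
the job is handed in; nothing more can be done
None
the job is handed in; nothing more can be done
```

The thin offcut is clamped end-on against the cheek. I handed the job in at about 21 s of the 67 s allowed, with the gripper clear of the jig and no contact force on it.

- **Parking the bolt:** I pinched the knob, drew the bolt back about 46 mm and swung the handle into the notch. The top picture taken after letting go showed it staying parked by itself.
- **Placing the offcut:** I took the thin offcut across its 55 mm and laid it flat on the bed. I slid it until I felt contact at both the stops and the cheek, then released it.
- **Clamping:** I pinched the knob again, swung the handle back out of the notch and eased the bolt forward onto the offcut before letting go.

**Last checks:**
- The bolt stands drawn about 15 mm, the value expected when it presses on the seated offcut.
- The top and side pictures show the offcut touching both stops and the cheek, and its outline matches the expected seat to within about 1–2 mm.
- The thick offcut has not moved.
- **Largest force:** the highest wrist force I read was about 50 N, for a moment, when the offcut first touched the bed.
- **Disagreement:** the cameras disagreed by 2–3 mm and about 1° on where the jig stood. I settled the final seating by touch, not by the pictures.

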